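# Nest the dice cup in its holder and click the dice box shut

### The job

Put the capped bamboo dice cup away: stand it upright in the tapered holder inside the open dice box, lowering it gently by feel until it just rests in the taper, without dropping it and without forcing it so that it jams. Then close the lid and press its free edge down until the spring catch clicks, leaving everything else on the shelf where it is.

Things in the scene. Friction and masses are not known exactly. Their poses are not given: they have to be found in the camera images.
- cup_mid (a point): Centre of the capped dice cup: on its axis, half-way up, 36.5 mm above its underside. Solid round bamboo cup, 73 mm tall, about 0.12 kg, standing upright on a round silicone coaster 100 mm wide and 5 mm thick. z is its axis, pointing up.
- cup: The same dice cup; origin at the centre of its underside, z up. From the underside up: a cone of 38 mm diameter widening to 56 mm at 45 mm height (wall slope 1 in 5), then a straight cap of 60 mm diameter from 47 to 73 mm height, where it is best gripped.
- box: Open bamboo dice box, fixed to the shelf; origin at the centre of its underside, z up. Outside 180 mm along its x, 190 mm along its y, 132 mm tall; walls and floor 8 mm. Lid hinged along the top of the +x wall, spring catch in the middle of the -x wall. The holder stands inside, in the middle. The nested cup lies below the box's top edge.
- holder_low (a point): Lowest place of the centre of the holder's mouth, 60 mm above the box's underside. Holder: tapered wooden cup, 42 mm tall, 61 mm wide at the rim, 1-in-5 taper inside, mouth 52.4 mm wide. Its height is set differently each time and not reported: the rim is 0 to 32 mm above this point. The cup touches all round with its underside 36 mm below the rim; the cap stays 11 mm above it.
- holder_axis (a point): Point on the holder's upright axis at the height of the box's top edge, 132 mm above its underside. The holder's spring mount gives nothing below about 3 N, then sinks 1 mm per 4 N, at most 6 mm. A cup lowered 1 mm off the axis touches one side about 5 mm too high. More than 15 N between cup and holder or box jams the cup.
- lid (a joint): Lid angle: 0 = shut, grows as it opens; at the start it stands open at 1.6 to 1.95 (1.57 is upright, more leans outwards away from the box). The stiff hinge lets the lid stay at any angle; about 0.35 N m moves it. It comes to rest on the catch at about 0.06; pressing the free edge down with about 10 N clicks it past, to 0.
- lid_hinge (a point): Middle of the lid's hinge line, at the top of the box's +x wall, 132.5 mm above the shelf; the hinge line runs along the box's y.
- lid_edge (a point): Middle of the lid's free edge, on its outer face (the top when shut), 180 mm from the hinge line. The lid is a plain board 190 mm wide and 8 mm thick whose inner face passes through the hinge line.
- pawn_red: Red plastic pawn, 74 mm tall, 40 mm wide, a bystander; origin at the centre of its underside.
- pawn_blue: Blue plastic pawn, 74 mm tall, 40 mm wide, a bystander; origin at the centre of its underside.
- paperweight: Glass dome paperweight, 72 mm wide, 39 mm tall, a bystander; origin at the centre of its underside.
There are look-alikes about, which are no part of the job. There is more than one size of the cup; the job needs the largest.

How it is judged:
By the outcome, as a careful person would: the job done as asked, in the order asked, and still so for the second after the job is handed in, with the robot touching nothing.
It also fails if it takes over 61 s, if anything falls off the work surface, if the arm or the gripper's body presses on something with over 40 N, if the wrist force passes 120 N, or if a joint passes its speed limit or range.

### The arm

A 6-joint arm with a two-finger parallel gripper is mounted at the origin on the work surface. World frame = base frame: x ahead of the robot, y to its left, z up, the work surface at z = 0. Lengths are in m, angles in rad, forces in N, time in s.
With the tool pointing down it reaches from about 0.35 to 0.85 m from the base axis. Payload 8.1 kg.
Tool frame: the origin (TCP) lies between the finger pads; the fingertips stand 14 mm ahead of it and the grasp point (between the pads) lies 5 mm behind it; z points along the fingers, y is the direction in which the jaws open and shut (so a half turn about z gives the same grasp; the last joint's range is limited). The gripper opens to 93 mm and grips with 3 to 60 N. Pads are 15 mm wide; open, the fingers measure 128 mm over their backs; the gripper's body (75 mm by 188 mm) begins 65 mm behind the grasp point.
Start: joints at [1.144, 0.13, 1.488, -0, 1.523, -0.085], TCP at [0.201, 0.565, 0.233] pointing down, gripper open.
Joint ranges: [-2.96, 2.96], [-0.89, 2.26], [0.02, 2.5], [-1.34, 4.48], [0, 2.73], [-2.66, 2.66]. Speed limits (rad/s): [2.39, 2.39, 2.79, 3.14, 3.14, 3.14].

### API

Orientations are given as a rotation vector (axis times angle).
In Python, from plant import robot gives the robot as it stands.
- The arm moves only by the tool step_arm, never from a script. Its argument "targets" is a list of rows, each an object of numbers: "tx", "ty", "tz": the shift along the tool's x, y, z in mm; "ax", "ay", "az": the turn, a rotation vector about the tool's x, y, z in rad; "grip": the closure in counts, from 0 (fully open) to 255 (shut). In form: [{"tx": .., "ty": .., "tz": .., "ax": .., "ay": .., "az": .., "grip": ..}, ...]. A call has 1 to 20 rows; each row shifts and turns the commanded pose from where the row before left it, along the tool's axes as they then stand; what a row does not reach is not made up. A row lasts 1/10 s, in which the tool goes at most 50 mm and 8.59 degrees, less where a joint would pass 70% of its speed; a pose out of reach is approached as far as the arm can. A call with a gripper value outside its range is refused whole. The fingers move at their own pace and stop on an object; "squeeze" is the grip in N (left out, the last holds). Time passes only in rows, so rows that do not move let the fingers close. It gives the time, the measured TCP pose, the force and the opening at its end, in the units of the state.
- robot.read_state(): the state, without advancing time (a new reading comes with each control period).
- robot.read_camera(name): name is "scene" or "top" or "wrist"; returns a dict with "frame" (400x640x3 uint8, blue, green, red), "fx", "fy", "cx", "cy" (pixels), "R" (3x3) and "t" (3): a world point X has camera coordinates R X + t. Camera axes: x right, y down, z forward; pixel columns grow to the right and rows downward; lengths in m; the calibration is good to about 2 mm. A picture is of the moment at which its call begins. There is no depth.
- robot.close_job(): hands the job in, once; it reports no verdict.
The state is a dict: "t": time; "q": joint angles; "dq": joint speeds; "joint_torque": joint torques, N m; "tool_pos": TCP position; "orientation": TCP orientation; "force": force on the tool from outside, world axes, zero at the start; "wrist_torque": the same for the moment, N m; "opening": finger opening in m.
Only numpy, scipy, OpenCV 4.12 (cv2) and the standard library are available. Lean on these libraries where they do the work, as an engineer would, in place of code of your own. Each camera call takes 0.05 s, during which the arm holds its last target.

## Working session

There is one attempt and no reset: what is moved stays moved. The work goes in short steps, Python scripts to look and compute and a tool call to move; the robot and the scene stay as the last step left them, time stands still between calls to the robot, and variables do not carry over. Pictures are saved under pics/ and viewed, and the job is handed in when it is done.

Besides the shell and the picture viewer there is one more tool, called as a command line: name --argument value ..., lists and objects as JSON in quotes. step_arm: Moves the arm, as the interface text tells. Its arguments: {"type":"object","properties":{"targets":{"type":"array"},"squeeze":{"type":"number"}},"required":["targets"]}

```bash
ls && mkdir -p pics
python3 - <<'E'
from plant import robot
import cv2,numpy as np,pickle
s=robot.read_state();print(s)
d={}
for n in("scene","top","wrist"):
    c=robot.read_camera(n);d[n]=c;cv2.imwrite(f"pics/{n}0.png",c["frame"]);print(n,c["fx"],c["fy"],c["cx"],c["cy"],np.round(c["R"],4).tolist(),np.round(c["t"],4).tolist())
pickle.dump(d,open("cams0.pkl","wb"))
E
```

```text
pics
{'t': 0.0, 'q': array([ 1.14355564e+00,  1.31141187e-01,  1.48922688e+00, -6.49349646e-05,
        1.52298571e+00, -8.53762587e-02]), 'dq': array([ 0.00080471, -0.00083476,  0.00010989,  0.00082382,  0.00031097,
       -0.00090636]), 'joint_torque': array([ 2.43518080e-04, -5.59832203e+01, -4.91770363e+01,  7.70290266e-02,
        3.50623915e-02, -1.58182311e-04]), 'tool_pos': array([0.2009188 , 0.56480967, 0.23162812]), 'orientation': array([-5.34317850e-01, -3.09543061e+00,  2.70150238e-03]), 'force': array([-0.18379706, -0.17370146, -0.26116492]), 'wrist_torque': array([-0.03058861, -0.04227505,  0.01800272]), 'opening': 0.0931168429179205}
scene 390.69234193118086 390.69234193118086 316.5315810097181 201.80129485294134 [[-0.4294, 0.9031, -0.0092], [0.5537, 0.2552, -0.7926], [-0.7134, -0.3455, -0.6096]] [0.2792, -0.2087, 1.2727]
top 511.65036605755336 511.65036605755336 320.41632071740605 201.615243291677 [[0.0174, -0.9998, -0.0073], [-0.9957, -0.0167, -0.0916], [0.0915, 0.0088, -0.9958]] [-0.0244, 0.5632, 1.1216]
wrist 287.3499779145064 287.3499779145064 317.102206981481 200.2216666135037 [[0.3347, 0.9423, -0.001], [0.9087, -0.3225, 0.265], [0.2494, -0.0896, -0.9642]] [-0.5987, -0.0302, 0.3904]
```

View pics/scene0.png

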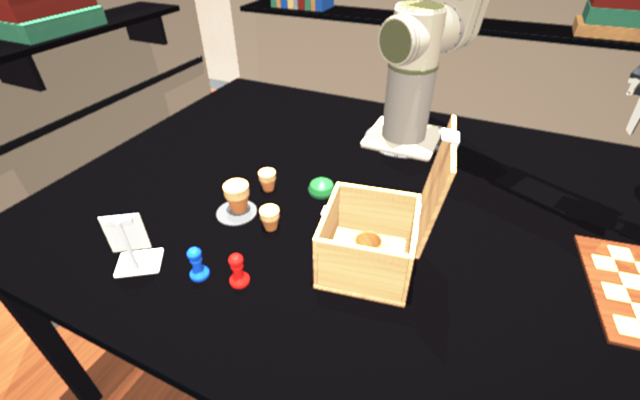

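View pics/top0.png

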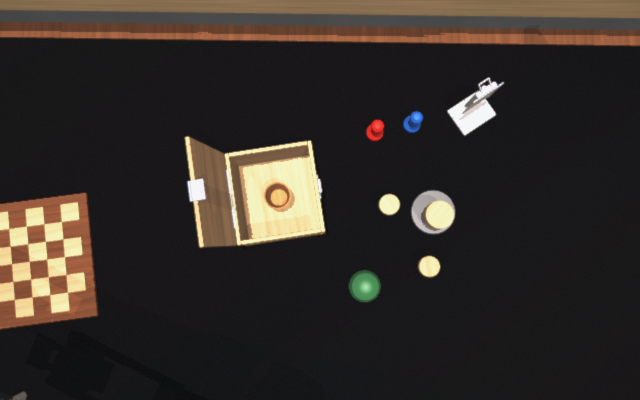

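View pics/wrist0.png

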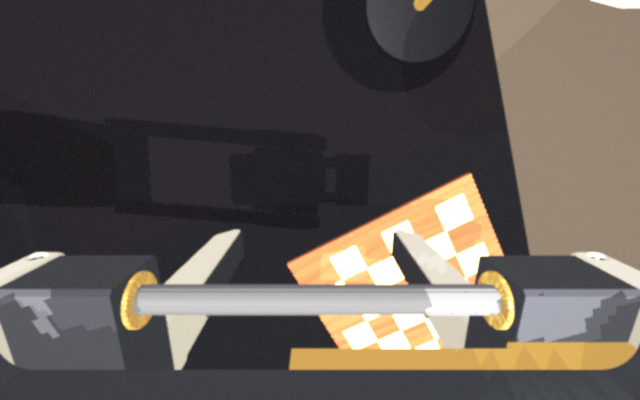

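Scene: three cups. On the top image they are at (440,214) on the grey coaster, and at (389,204) and (429,267), both smaller and without a coaster. The coaster one fits. I'll confirm it in an enlarged crop.

Run:
```python
import cv2,pickle,numpy as np
d=pickle.load(open("cams0.pkl","rb"))
f=d["top"]["frame"]
a=cv2.resize(f[100:310,340:520],None,fx=2.8,fy=2.8,interpolation=cv2.INTER_CUBIC);cv2.imwrite("pics/cropcup.png",a)
b=cv2.resize(f[125:260,175:335],None,fx=4.4,fy=4.4,interpolation=cv2.INTER_CUBIC);cv2.imwrite("pics/cropbox.png",b)
f=d["scene"]["frame"]
c=cv2.resize(f[160:300,190:300],None,fx=4.2,fy=4.2,interpolation=cv2.INTER_CUBIC);cv2.imwrite("pics/cropscup.png",c)
c=cv2.resize(f[110:305,305:475],None,fx=3,fy=3,interpolation=cv2.INTER_CUBIC);cv2.imwrite("pics/cropsbox.png",c)
```

```text
(no output)
```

View pics/cropcup.png

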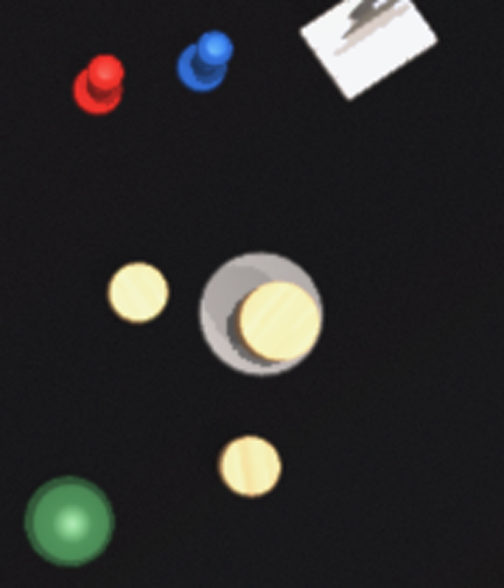

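View pics/cropbox.png

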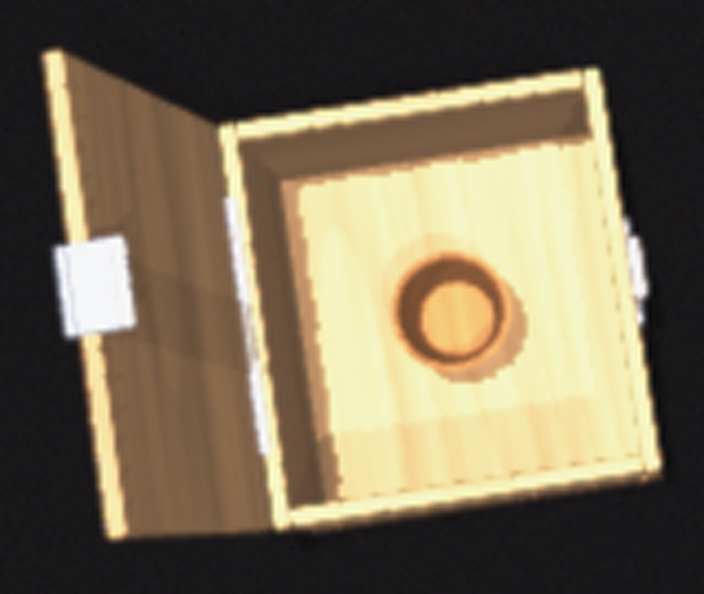

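View pics/cropscup.png

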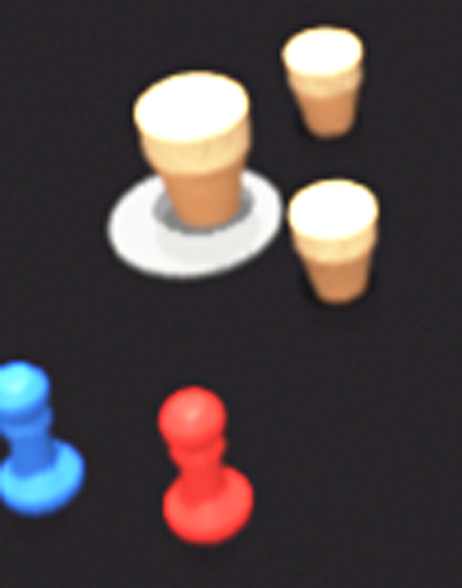

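View pics/cropsbox.png

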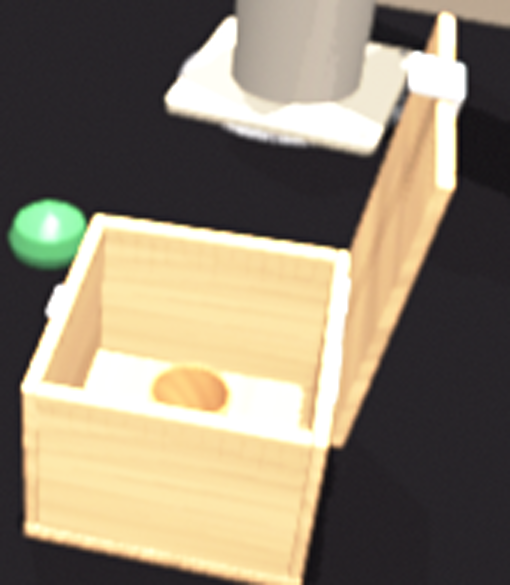

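```bash
cat > h.py <<'E'
import numpy as np,cv2,pickle
from scipy.optimize import least_squares
def proj(c,X):
    X=np.atleast_2d(X);P=X@np.array(c["R"]).T+np.array(c["t"])
    return np.c_[c["fx"]*P[:,0]/P[:,2]+c["cx"],c["fy"]*P[:,1]/P[:,2]+c["cy"]]
def back(c,uv,z):
    R=np.array(c["R"]);t=np.array(c["t"]);o=-R.T@t
    d=R.T@np.array([(uv[0]-c["cx"])/c["fx"],(uv[1]-c["cy"])/c["fy"],1.])
    return o+d*(z-o[2])/d[2]
def full(U,s,off): return (np.array(U,float)+.5)/s-.5+np.array(off)
E
python3 - <<'E'
from h import *
d=pickle.load(open("cams0.pkl","rb"));T=d["top"];S=d["scene"]
loc=np.array([[.09,.095],[.09,-.095],[-.09,-.095],[-.09,.095]])
# top: box x -> +y world (image left). 
ut=full([[222,124],[278,528],[660,478],[600,68]],4.4,(175,125))
us=full([[328,440],[350,250],[95,214],[25,390]],3,(305,110))
for n,c,u in(("top",T,ut),("scene",S,us)):
    W=np.array([back(c,x,.132) for x in u]);print(n,np.round(W,4).tolist(),[round(np.linalg.norm(W[i]-W[(i+1)%4]),4) for i in range(4)],W.mean(0))
def pts(p,l=loc):
    c,s=np.cos(p[2]),np.sin(p[2]);return l@np.array([[c,-s],[s,c]]).T+p[:2]
for flip in (0,1):
  for cams in ((T,ut),),((S,us),),((T,ut),(S,us)):
    l=loc*[1,(-1)**flip]
    f=lambda p:np.concatenate([(proj(c,np.c_[pts(p,l),np.full(4,.132)])-u).ravel() for c,u in cams])
    r=least_squares(f,[.45,.1,1.6]);print(flip,r.x,np.abs(r.fun).max())
ct=full([281,320],2.8,(340,100));cs=full([192,104],4.2,(190,160))
print("cup",back(T,ct,.078),back(S,cs,.078))
print("coaster",back(T,full([261,314],2.8,(340,100)),.005),back(S,full([196,220],4.2,(190,160)),.005))
print("cap dia px",82/2.8, "mm", 82/2.8/T["fx"]*(T["t"][2]-.1)*1000)
for n,u,z in(("green",(70,521),.02),("red",(98,88),.01),("blue",(202,65),.01),("s1",(138,292),.06),("s2",(250,466),.06)):
    print(n,back(T,full(u,2.8,(340,100)),z))
print("holder mouth by rim z:",[ (z,np.round(back(T,full([450,310],4.4,(175,125)),z),4)[:2]) for z in(.06,.076,.092)])
# lid free edge top corners
for th in np.arange(1.55,2.0,.1):
    p=[0,0,0]
E
```

```text
top [[0.6512, 0.1819, 0.132], [0.4637, 0.1497, 0.132], [0.4896, -0.0253, 0.132], [0.6805, 0.0059, 0.132]] [np.float64(0.1902), np.float64(0.1769), np.float64(0.1934), np.float64(0.1785)] [0.57126478 0.07804584 0.132     ]
scene [[0.6487, 0.1845, 0.132], [0.4627, 0.1526, 0.132], [0.4958, -0.0246, 0.132], [0.6838, 0.0103, 0.132]] [np.float64(0.1887), np.float64(0.1802), np.float64(0.1912), np.float64(0.1777)] [0.57274726 0.08070199 0.132     ]
0 [ 0.57267827  0.07810152 -1.4363529 ] 89.17775361930111
0 [0.53933131 0.06966912 1.95911026] 78.50984598123298
0 [0.562981   0.07546824 2.01605657] 104.6672159949255
1 [0.57124686 0.07802939 1.7321713 ] 1.1310618994207857
1 [0.57258213 0.08041191 1.75126079] 0.79026174168078
1 [0.571575   0.07926953 1.74109542] 1.7592891402176747
cup [ 0.53653288 -0.27065107  0.078     ] [ 0.53696662 -0.26820727  0.078     ]
coaster [ 0.54636544 -0.27090144  0.005     ] [ 0.55255435 -0.2664734   0.005     ]
cap dia px 29.28571428571429 mm 58.47399143139033
green [ 0.37822947 -0.11619064  0.02      ]
red [ 0.72991341 -0.1366397   0.01      ]
blue [ 0.75049685 -0.22195551  0.01      ]
s1 [ 0.55771787 -0.16405867  0.06      ]
s2 [ 0.4252196  -0.25053441  0.06      ]
holder mouth by rim z: [(0.06, array([0.5731, 0.08  ])), (0.076, array([0.5714, 0.0785])), (0.092, array([0.5698, 0.077 ]))]
```

```bash
cat >> h.py <<'E'
from scipy.spatial.transform import Rotation as Ro
def toolR(s): return Ro.from_rotvec(s["orientation"]).as_matrix()
def delta(s,p): return toolR(s).T@(np.array(p)-s["tool_pos"])*1000
E
python3 - <<'E'
from h import *
from plant import robot
d=pickle.load(open("cams0.pkl","rb"));s=robot.read_state();W=d["wrist"]
o=-np.array(W["R"]).T@np.array(W["t"]);print("cam in tool mm",toolR(s).T@(o-s["tool_pos"])*1000)
print("cam axes in tool",np.round(W["R"]@toolR(s),3))
# verticality error
print(toolR(s)[:,2], np.arctan2(*toolR(s)[[1,0],1]))
# lid angle from top image: corners of free edge: outer face (45,50),(110,540)crop
T=d["top"];S=d["scene"]
bx=np.array([np.cos(1.741),np.sin(1.741),0]);by=np.array([-bx[1],bx[0],0]);C=np.array([.5715,.079,0])
H=C+bx*.09+[0,0,.1325]
for th in np.arange(1.6,2.0,.05):
    # th from closed: direction from hinge: closed=-bx; 
    dr=-bx*np.cos(th)+np.array([0,0,1])*np.sin(th)
    e=[H+dr*.18+k*.095*by for k in(-1,1)]
    print(round(th,2),((proj(T,e)-[175,125]+.5)*4.4-.5).round().tolist(),((proj(S,e)-[305,110]+.5)*3-.5).round().tolist())
E
```

```text
cam in tool mm [  74.59517167   -0.7605923  -151.9834154 ]
cam axes in tool [[ 0.     1.    -0.   ]
 [-0.964  0.    -0.265]
 [-0.265  0.001  0.964]]
[-6.04668834e-04 -1.31349723e-03 -9.99998955e-01] 1.2290260688823236
1.6 [[114.0, 42.0], [179.0, 529.0]] [[392.0, 173.0], [404.0, 7.0]]
1.65 [[91.0, 46.0], [156.0, 533.0]] [[411.0, 177.0], [420.0, 9.0]]
1.7 [[69.0, 50.0], [133.0, 536.0]] [[430.0, 181.0], [435.0, 12.0]]
1.75 [[47.0, 54.0], [111.0, 540.0]] [[450.0, 186.0], [450.0, 16.0]]
1.8 [[26.0, 59.0], [89.0, 543.0]] [[468.0, 192.0], [465.0, 21.0]]
1.85 [[5.0, 63.0], [68.0, 547.0]] [[487.0, 199.0], [479.0, 26.0]]
1.9 [[-14.0, 68.0], [48.0, 550.0]] [[505.0, 206.0], [494.0, 32.0]]
1.95 [[-33.0, 73.0], [28.0, 554.0]] [[522.0, 214.0], [507.0, 38.0]]
```

step_arm --targets '[{"tz": -32, "az": 0.1265, "grip": 0}, {"tz": -32, "az": 0.1265, "grip": 0}, {"tz": -32, "az": 0.1265, "grip": 0}, {"tz": -32, "az": 0.1265, "grip": 0}, {"tz": -32, "az": 0.1265, "grip": 0}, {"tz": -32, "az": 0.1265, "grip": 0}, {"grip": 0}]' --squeeze 20

```text
schema error: expected keys tx, ty, tz, ax, ay, az, grip
```

Run:
```python
from h import *
from plant import robot
s=robot.read_state();R=toolR(s);print(s["t"],s["tool_pos"],np.arctan2(R[1,1],R[0,1]),R[:,2])
print("box",delta(s,[.5715,.079,.33]));print("cup",delta(s,[.5366,-.2695,.33]))
```

```text
0.15 [0.20089386 0.5649226  0.23181904] 1.2290260688823236 [-6.04668834e-04 -1.31349723e-03 -9.99998955e-01]
box [-512.01830224 -333.74858546  -97.76669813]
cup [-595.9385696  -673.78890575  -97.2878414 ]
```

step_arm --targets '[{"tx": 0, "ty": 0, "tz": -32, "ax": 0, "ay": 0, "az": 0.1265, "grip": 0}, {"tx": 0, "ty": 0, "tz": -32, "ax": 0, "ay": 0, "az": 0.1265, "grip": 0}, {"tx": 0, "ty": 0, "tz": -32, "ax": 0, "ay": 0, "az": 0.1265, "grip": 0}, {"tx": 0, "ty": 0, "tz": -32, "ax": 0, "ay": 0, "az": 0.1265, "grip": 0}, {"tx": 0, "ty": 0, "tz": -32, "ax": 0, "ay": 0, "az": 0.1265, "grip": 0}, {"tx": 0, "ty": 0, "tz": -32, "ax": 0, "ay": 0, "az": 0.1265, "grip": 0}, {"tx": 0, "ty": 0, "tz": 0, "ax": 0, "ay": 0, "az": 0, "grip": 0}]' --squeeze 20

```text
t: 0.85
tool_pos: [0.2015, 0.5662, 0.4304]
orientation: [-1.648, -2.673, -0.013]
force: [0.3, -0.5, 0.3]
opening: 0.0932
```

Run:
```python
from h import *
from plant import robot
s=robot.read_state();R=toolR(s);print(s["t"],s["tool_pos"],np.arctan2(R[1,1],R[0,1]),R[:,2])
print("box",delta(s,[.5715,.079,.42]));print("cup",delta(s,[.5366,-.2695,.42]))
```

```text
0.85 [0.20153005 0.56624315 0.43037372] 0.46591051710616066 [ 0.00336981  0.00740911 -0.99996687]
box [-601.56203658  111.58053308    8.01006718]
cup [-897.2281496   -76.15470957    5.31038638]
```

step_arm --targets '[{"tx": -25, "ty": 5, "tz": 0, "ax": 0, "ay": 0, "az": 0, "grip": 0}, {"tx": -46, "ty": 8.5, "tz": 0, "ax": 0, "ay": 0, "az": 0, "grip": 0}, {"tx": -46, "ty": 8.5, "tz": 0, "ax": 0, "ay": 0, "az": 0, "grip": 0}, {"tx": -46, "ty": 8.5, "tz": 0, "ax": 0, "ay": 0, "az": 0, "grip": 0}, {"tx": -46, "ty": 8.5, "tz": 0, "ax": 0, "ay": 0, "az": 0, "grip": 0}, {"tx": -46, "ty": 8.5, "tz": 0, "ax": 0, "ay": 0, "az": 0, "grip": 0}, {"tx": -46, "ty": 8.5, "tz": 0, "ax": 0, "ay": 0, "az": 0, "grip": 0}, {"tx": -46, "ty": 8.5, "tz": 0, "ax": 0, "ay": 0, "az": 0, "grip": 0}, {"tx": -46, "ty": 8.5, "tz": 0, "ax": 0, "ay": 0, "az": 0, "grip": 0}, {"tx": -46, "ty": 8.5, "tz": 0, "ax": 0, "ay": 0, "az": 0, "grip": 0}, {"tx": -46, "ty": 8.5, "tz": 0, "ax": 0, "ay": 0, "az": 0, "grip": 0}, {"tx": -46, "ty": 8.5, "tz": 20, "ax": 0, "ay": 0, "az": 0, "grip": 0}, {"tx": -46, "ty": 8.5, "tz": 40, "ax": 0, "ay": 0, "az": 0, "grip": 0}, {"tx": -25, "ty": 5, "tz": 40, "ax": 0, "ay": 0, "az": 0, "grip": 0}, {"tx": 0, "ty": 0, "tz": 0, "ax": 0, "ay": 0, "az": 0, "grip": 0}, {"tx": 0, "ty": 0, "tz": 0, "ax": 0, "ay": 0, "az": 0, "grip": 0}]'

```text
t: 2.45
tool_pos: [0.5669, 0.0867, 0.3308]
orientation: [-1.642, -2.674, 0.003]
force: [0.2, -0.0, 0.8]
opening: 0.0932
```

Run:
```python
from h import *
from plant import robot
w=robot.read_camera("wrist");cv2.imwrite("pics/w1.png",w["frame"])
s=robot.read_state();R=toolR(s);print(s["t"],s["tool_pos"],np.arctan2(R[1,1],R[0,1]),R[:,2],s["force"])
pickle.dump((w,s),open("w1.pkl","wb"))
for z in(.06,.08,.092,.132): print(z,proj(w,[.5715,.079,z]))
```

```text
2.5 [0.5674462  0.08741637 0.33298301] 0.4705523854706858 [-3.02001074e-04  4.44607264e-04 -9.99999856e-01] [0.02339919 0.316749   0.66494915]
0.06 [[318.86996686 179.06479809]]
0.08 [[318.91148907 181.74970311]]
0.092 [[318.93833051 183.48532115]]
0.132 [[319.04025928 190.07622872]]
```

View pics/w1.png

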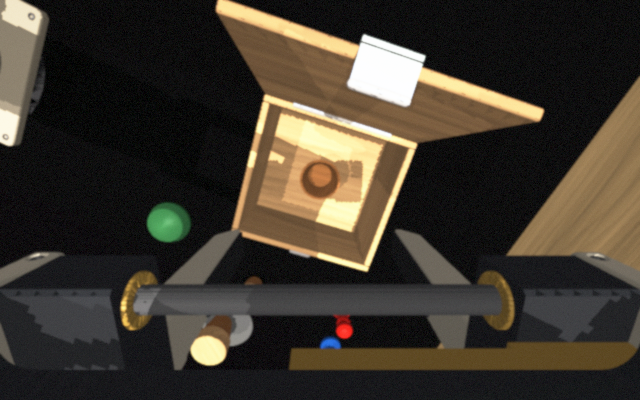

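Run:
```python
from h import *
w,s=pickle.load(open("w1.pkl","rb"))
f=w["frame"]
cv2.imwrite("pics/w1c.png",cv2.resize(f[85:275,225:425],None,fx=3,fy=3,interpolation=cv2.INTER_CUBIC))
cv2.imwrite("pics/w1h.png",cv2.resize(f[145:215,280:360],None,fx=8,fy=8,interpolation=cv2.INTER_CUBIC))
```

```text
(no output)
```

View pics/w1c.png

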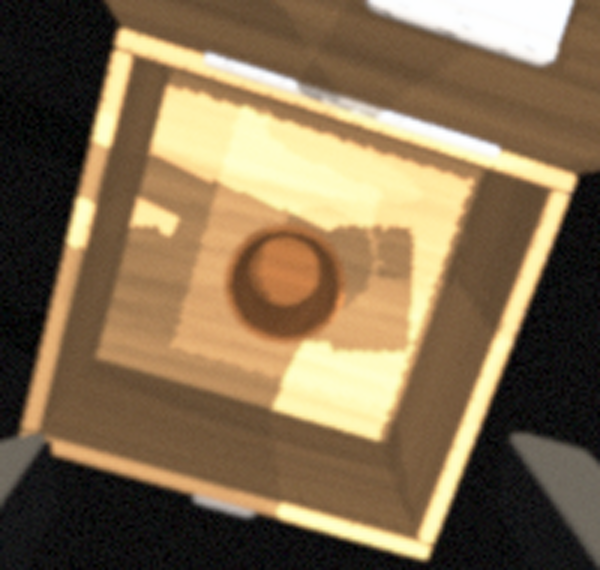

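View pics/w1h.png

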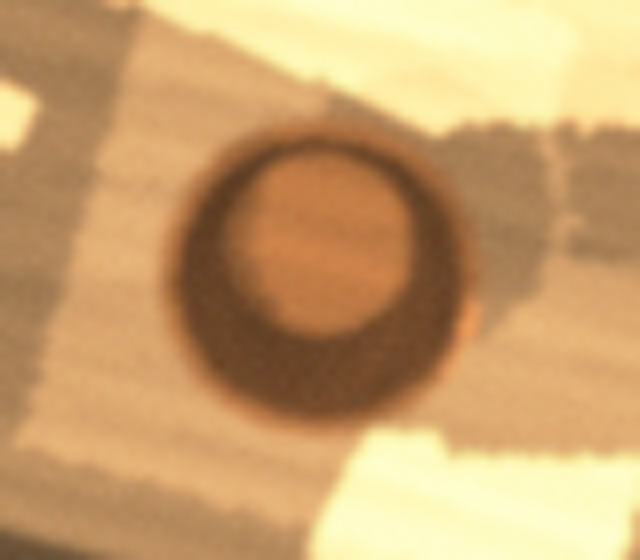

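Run:
```python
from h import *
w,s=pickle.load(open("w1.pkl","rb"))
U=np.array([full(u,8,(280,145)) for u in([163,277],[480,277],[321,120],[321,433])])
V=np.array([full(u,8,(280,145)) for u in([178,279],[468,279],[323,138],[323,420])])
a=np.linspace(0,2*np.pi,200)
def box(p,r):
    q=proj(w,np.c_[p[0]+r*np.cos(a),p[1]+r*np.sin(a),np.full(200,p[2])]);return [q[:,0].min(),q[:,0].max(),q[:,1].min(),q[:,1].max()]
for M,r in((U,.0305),(V,.0262)):
    t=[M[0,0],M[1,0],M[2,1],M[3,1]]
    R=least_squares(lambda p:np.array(box(p,r))-t,[.57,.08,.075],x_scale=.01,diff_step=1e-3);print(R.x,R.fun)
    for z in(.06,.07,.08,.09):
        R2=least_squares(lambda p:np.array(box([p[0],p[1],z],r))-t,[.57,.08],diff_step=1e-3);print(z,R2.x,R2.fun.round(2))
# box corners: +x-y far..., crop 3x off (225,85): 
u=full([[575,178],[118,30],[22,435],[428,560]],3,(225,85))  # right-top,left-top,left-bot,right-bot
l=np.array([[.09,-.095],[.09,.095],[-.09,.095],[-.09,-.095]])
def P(p):
    c,s_=np.cos(p[2]),np.sin(p[2]);return np.c_[l@np.array([[c,-s_],[s_,c]]).T+p[:2],np.full(4,.132)]
R=least_squares(lambda p:(proj(w,P(p))-u).ravel(),[.57,.079,1.74]);print(R.x,R.fun.round(1))
```

```text
[0.57404227 0.07705471 0.04850103] [-0.03378196  0.03375464  0.03371027 -0.03495649]
0.06 [0.57298738 0.078967  ] [-0.57  0.57 -0.47  0.52]
0.07 [0.5720712  0.08062756] [-1.07  1.06 -0.92  1.04]
0.08 [0.57115622 0.08228568] [-1.58  1.58 -1.4   1.58]
0.09 [0.57024254 0.08394115] [-2.13  2.12 -1.9   2.15]
[0.5722233  0.08090944 0.07210076] [ 0.1024069  -0.10238105 -0.1023837   0.10581712]
0.06 [0.57335253 0.07887588] [ 0.62 -0.62  0.38 -0.42]
0.07 [0.57241924 0.08055659] [ 0.19 -0.19 -0.02  0.01]
0.08 [0.57148677 0.08223544] [-0.25  0.25 -0.43  0.47]
0.09 [0.57055505 0.08391223] [-0.72  0.72 -0.87  0.95]
[0.57236959 0.07980571 1.73963542] [ 1.6 -1.   0.5 -1.6 -2.   3.1 -0.4  0.4]
```

Run:
```python
from h import *
from plant import robot
s=robot.read_state();print(s["tool_pos"],s["force"]);print(delta(s,[.5366,-.2697,.33]))
w,_=pickle.load(open("w1.pkl","rb"))
print(back(w,full([208,350],1,(0,0)),.078))
```

```text
[0.5674462  0.08741637 0.33298301] [0.02339919 0.316749   0.66494915]
[-304.32078655 -189.40253123    2.83354658]
[ 0.53592494 -0.2673983   0.078     ]
```

step_arm --targets '[{"tx": -20, "ty": -12, "tz": 0, "ax": 0, "ay": 0, "az": 0, "grip": 0}, {"tx": -38, "ty": -24, "tz": 0, "ax": 0, "ay": 0, "az": 0, "grip": 0}, {"tx": -38, "ty": -24, "tz": 0, "ax": 0, "ay": 0, "az": 0, "grip": 0}, {"tx": -38, "ty": -24, "tz": 0, "ax": 0, "ay": 0, "az": 0, "grip": 0}, {"tx": -38, "ty": -24, "tz": 0, "ax": 0, "ay": 0, "az": 0, "grip": 0}, {"tx": -38, "ty": -24, "tz": 20, "ax": 0, "ay": 0, "az": 0, "grip": 0}, {"tx": -38, "ty": -24, "tz": 30, "ax": 0, "ay": 0, "az": 0, "grip": 0}, {"tx": -38, "ty": -24, "tz": 30, "ax": 0, "ay": 0, "az": 0, "grip": 0}, {"tx": -18, "ty": -9, "tz": 20, "ax": 0, "ay": 0, "az": 0, "grip": 0}, {"tx": 0, "ty": 0, "tz": 0, "ax": 0, "ay": 0, "az": 0, "grip": 0}, {"tx": 0, "ty": 0, "tz": 0, "ax": 0, "ay": 0, "az": 0, "grip": 0}, {"tx": 0, "ty": 0, "tz": 0, "ax": 0, "ay": 0, "az": 0, "grip": 0}]'

```text
t: 3.7
tool_pos: [0.5391, -0.2619, 0.24]
orientation: [1.638, 2.676, 0.001]
force: [0.4, 1.0, 0.1]
opening: 0.0928
```

Run:
```python
from h import *
from plant import robot
w=robot.read_camera("wrist");cv2.imwrite("pics/w2.png",w["frame"])
s=robot.read_state();R=toolR(s);print(s["t"],s["tool_pos"],np.arctan2(R[1,1],R[0,1]),R[:,2],s["force"])
pickle.dump((w,s),open("w2.pkl","wb"))
print(proj(w,[[.5366,-.2697,.078],[.5366,-.2697,.005]]))
print(delta(s,[.5366,-.2697,.063]))
```

```text
3.75 [ 0.53907246 -0.26192089  0.23981157] 0.47218963727007746 [ 0.00359472 -0.00177264 -0.99999197] [ 0.21636397 -0.18725219  0.94945986]
[[312.56170305 194.12755533]
 [313.20754234 180.96530582]]
[ -5.23510773  -6.16360472 176.81505404]
```

View pics/w2.png

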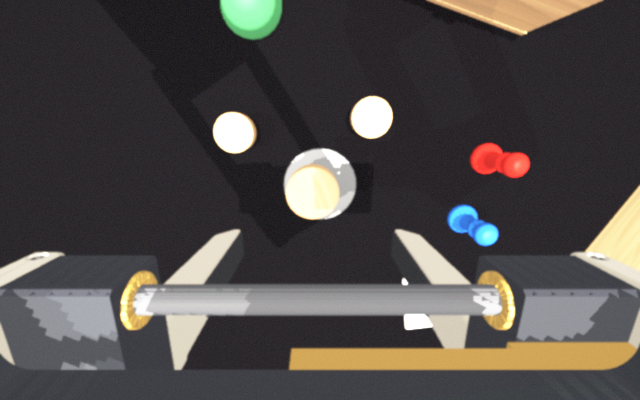

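Run:
```python
from h import *
w,s=pickle.load(open("w2.pkl","rb"));f=w["frame"]
cv2.imwrite("pics/w2c.png",cv2.resize(f[140:230,270:370],None,fx=6,fy=6,interpolation=cv2.INTER_CUBIC))
```

```text
(no output)
```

View pics/w2c.png

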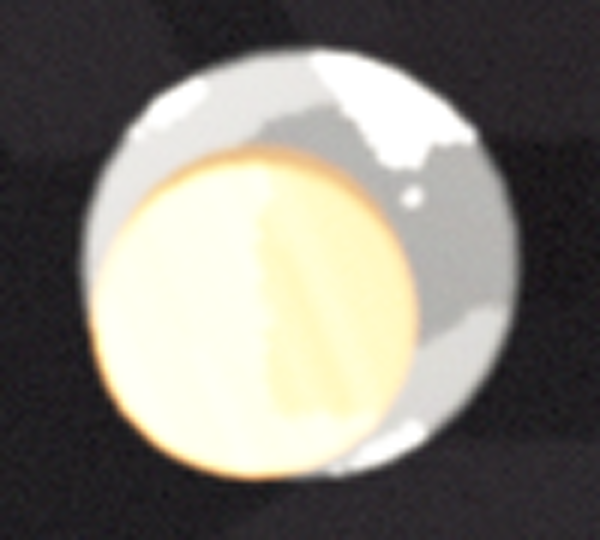

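Run:
```python
from h import *
from plant import robot
w,s=pickle.load(open("w2.pkl","rb"))
c=back(w,full([254,319],6,(270,140)),.078);print(c)
s=robot.read_state();print(s["tool_pos"]);print(delta(s,[c[0],c[1],.063]))
```

```text
[ 0.53523135 -0.26860252  0.078     ]
[ 0.53907246 -0.26192089  0.23981157]
[ -3.63521772  -6.88330924 176.80818869]
```

step_arm --targets '[{"tx": -2.3, "ty": -3.3, "tz": 25, "ax": 0, "ay": 0, "az": 0, "grip": 0}, {"tx": -2, "ty": -3.2, "tz": 40, "ax": 0, "ay": 0, "az": 0, "grip": 0}, {"tx": 0, "ty": 0, "tz": 40, "ax": 0, "ay": 0, "az": 0, "grip": 0}, {"tx": 0, "ty": 0, "tz": 25, "ax": 0, "ay": 0, "az": 0, "grip": 0}, {"tx": 0, "ty": 0, "tz": 10, "ax": 0, "ay": 0, "az": 0, "grip": 0}, {"tx": 0, "ty": 0, "tz": 0, "ax": 0, "ay": 0, "az": 0, "grip": 0}, {"tx": 0, "ty": 0, "tz": 0, "ax": 0, "ay": 0, "az": 0, "grip": 0}]'

```text
t: 4.45
tool_pos: [0.5352, -0.2701, 0.0994]
orientation: [1.64, 2.676, 0.0]
force: [-0.3, 0.4, 0.8]
opening: 0.0927
```

Run:
```python
from h import *
from plant import robot
w=robot.read_camera("wrist");cv2.imwrite("pics/w3.png",w["frame"])
s=robot.read_state();R=toolR(s);print(s["t"],s["tool_pos"],np.arctan2(R[1,1],R[0,1]),R[:,2],s["force"])
pickle.dump((w,s),open("w3.pkl","wb"))
print(proj(w,[[.5361,-.269,.078],[.5366,-.2697,.005]]))
print(delta(s,[.5361,-.269,.063]))
```

```text
4.5 [ 0.53540072 -0.27035418  0.0997343 ] 0.47056444043834145 [ 0.00343142 -0.00206691 -0.99999198] [-0.11515993 -0.17774404 -0.25200238]
[[320.86052514 238.2926544 ]
 [319.79359005 206.96977744]]
[ 1.01478061  1.15931768 36.73360164]
```

View pics/w3.png

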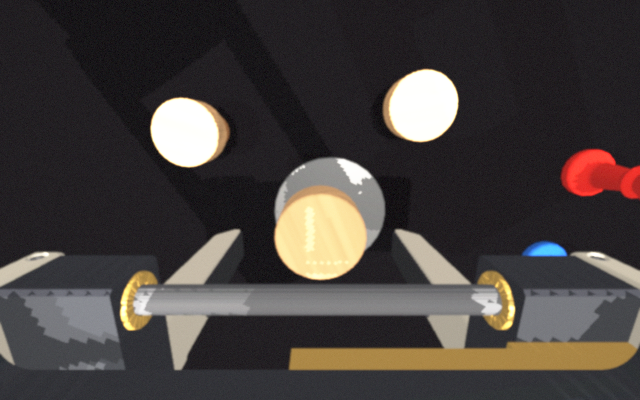

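step_arm --targets '[{"tx": 1.5, "ty": 1, "tz": 12, "ax": 0.002, "ay": 0.0034, "az": 0, "grip": 0}, {"tx": 0, "ty": 0, "tz": 15, "ax": 0, "ay": 0, "az": 0, "grip": 0}, {"tx": 0, "ty": 0, "tz": 9.5, "ax": 0, "ay": 0, "az": 0, "grip": 0}, {"tx": 0, "ty": 0, "tz": 0, "ax": 0, "ay": 0, "az": 0, "grip": 0}, {"tx": 0, "ty": 0, "tz": 0, "ax": 0, "ay": 0, "az": 0, "grip": 0}]'

```text
t: 5.0
tool_pos: [0.5333, -0.2677, 0.0597]
orientation: [-1.64, -2.673, -0.0]
force: [0.6, -0.1, 0.2]
opening: 0.093
```

Run:
```python
from h import *
from plant import robot
w=robot.read_camera("wrist");cv2.imwrite("pics/w4.png",w["frame"])
s=robot.read_state();R=toolR(s);print(s["t"],s["tool_pos"],np.arctan2(R[1,1],R[0,1]),R[:,2],s["force"])
pickle.dump((w,s),open("w4.pkl","wb"))
```

```text
5.05 [ 0.53379383 -0.26799132  0.06035101] 0.46989627132768835 [-0.00359     0.00230769 -0.99999089] [0.4844269  0.27485618 0.18101577]
```

View pics/w4.png

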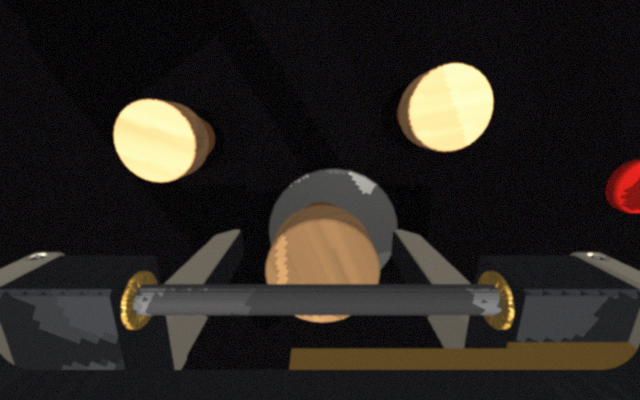

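Run:
```python
from h import *
from plant import robot
for n,u in(("w3",(321,236)),("w4",(323,264.5))):
    w,s=pickle.load(open(n+".pkl","rb"))
    c=back(w,u,.078);print(c,delta(s,[c[0],c[1],.063]))
    o=-np.array(w["R"]).T@np.array(w["t"]);print("cam in tool mm",toolR(s).T@(o-s["tool_pos"])*1000)
for i in range(3):
    s=robot.read_state();print(s["tool_pos"],toolR(s)[:,2],s["q"])
```

```text
[ 0.5354488  -0.26753548  0.078     ] [ 2.61536147  1.24288946 36.72834007]
cam in tool mm [  74.07663506   -1.31757687 -151.76163173]
[ 0.53376733 -0.26444828  0.078     ] [ 3.18077315  1.57491922 -2.64069767]
cam in tool mm [  74.09719535   -1.50936513 -151.49075423]
[ 0.53379383 -0.26799132  0.06035101] [-0.00359     0.00230769 -0.99999089] [-5.51164790e-01  2.71629892e-01  1.65365728e+00  9.15022579e-05
  1.22057236e+00 -1.02108867e+00]
[ 0.53379383 -0.26799132  0.06035101] [-0.00359     0.00230769 -0.99999089] [-5.51164790e-01  2.71629892e-01  1.65365728e+00  9.15022579e-05
  1.22057236e+00 -1.02108867e+00]
[ 0.53379383 -0.26799132  0.06035101] [-0.00359     0.00230769 -0.99999089] [-5.51164790e-01  2.71629892e-01  1.65365728e+00  9.15022579e-05
  1.22057236e+00 -1.02108867e+00]
```

step_arm --targets '[{"tx": 1.5, "ty": 1.8, "tz": -3, "ax": 0, "ay": 0, "az": 0, "grip": 0}, {"tx": 0, "ty": 0, "tz": 0, "ax": 0, "ay": 0, "az": 0, "grip": 0}, {"tx": 0, "ty": 0, "tz": 0, "ax": 0, "ay": 0, "az": 0, "grip": 0}, {"tx": 0, "ty": 0, "tz": 0, "ax": 0, "ay": 0, "az": 0, "grip": 60}, {"tx": 0, "ty": 0, "tz": 0, "ax": 0, "ay": 0, "az": 0, "grip": 75}, {"tx": 0, "ty": 0, "tz": 0, "ax": 0, "ay": 0, "az": 0, "grip": 85}, {"tx": 0, "ty": 0, "tz": 0, "ax": 0, "ay": 0, "az": 0, "grip": 100}, {"tx": 0, "ty": 0, "tz": 0, "ax": 0, "ay": 0, "az": 0, "grip": 140}, {"tx": 0, "ty": 0, "tz": 0, "ax": 0, "ay": 0, "az": 0, "grip": 255}, {"tx": 0, "ty": 0, "tz": 0, "ax": 0, "ay": 0, "az": 0, "grip": 255}, {"tx": 0, "ty": 0, "tz": 0, "ax": 0, "ay": 0, "az": 0, "grip": 255}]' --squeeze 20

```text
t: 6.15
tool_pos: [0.5348, -0.2658, 0.0634]
orientation: [-1.641, -2.674, -0.0]
force: [0.7, 0.6, -0.4]
opening: 0.0591
```

Run:
```python
from h import *
from plant import robot
w=robot.read_camera("wrist");cv2.imwrite("pics/w5.png",w["frame"])
s=robot.read_state();R=toolR(s);print(s["t"],s["tool_pos"],np.arctan2(R[1,1],R[0,1]),R[:,2],s["force"],s["wrist_torque"],s["opening"])
pickle.dump((w,s),open("w5.pkl","wb"))
```

```text
6.2 [ 0.5347711  -0.26577639  0.06342107] 0.47006752084542835 [-0.00336858  0.00217021 -0.99999197] [-0.02302994  0.3575173  -0.09936381] [-0.01271324 -0.00603446 -0.02950244] 0.058945749637199785
```

View pics/w5.png

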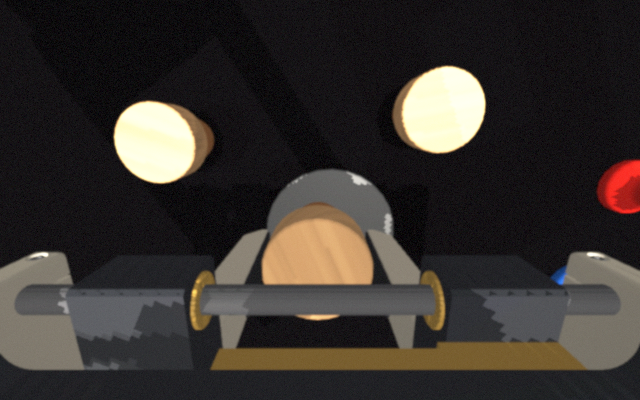

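step_arm --targets '[{"tx": 0, "ty": 0, "tz": -5, "ax": 0, "ay": 0, "az": 0, "grip": 255}, {"tx": 0, "ty": 0, "tz": -20, "ax": 0, "ay": 0, "az": 0, "grip": 255}, {"tx": 0, "ty": 0, "tz": -35, "ax": 0, "ay": 0, "az": 0, "grip": 255}, {"tx": 0, "ty": 0, "tz": -35, "ax": 0, "ay": 0, "az": 0, "grip": 255}, {"tx": 0, "ty": 0, "tz": -35, "ax": 0, "ay": 0, "az": 0, "grip": 255}, {"tx": 0, "ty": 0, "tz": -35, "ax": 0, "ay": 0, "az": 0, "grip": 255}, {"tx": 0, "ty": 0, "tz": -25, "ax": 0, "ay": 0, "az": 0, "grip": 255}, {"tx": 0, "ty": 0, "tz": -10, "ax": 0, "ay": 0, "az": 0, "grip": 255}, {"tx": 0, "ty": 0, "tz": 0, "ax": 0, "ay": 0, "az": 0, "grip": 255}, {"tx": 0, "ty": 0, "tz": 0, "ax": 0, "ay": 0, "az": 0, "grip": 255}, {"tx": 0, "ty": 0, "tz": 0, "ax": 0, "ay": 0, "az": 0, "grip": 255}]'

```text
t: 7.3
tool_pos: [0.5346, -0.2657, 0.261]
orientation: [-1.639, -2.671, -0.0]
force: [-0.0, 0.2, -2.9]
opening: 0.0591
```

Run:
```python
from h import *
from plant import robot
w,s=pickle.load(open("w5.pkl","rb"))
for r in (262.,263.): 
    c=back(w,(317.5,r),.078);print(c,delta(s,c))
s=robot.read_state();R=toolR(s);print(s["t"],s["tool_pos"],np.arctan2(R[1,1],R[0,1]),R[:,2],s["force"],s["wrist_torque"],s["opening"])
print(delta(s,[.572,.0795,.26]))
w=robot.read_camera("wrist");cv2.imwrite("pics/w6.png",w["frame"])
pickle.dump((w,s),open("w6.pkl","wb"))
```

```text
[ 0.53291079 -0.2642571   0.078     ] [  2.24755435  -0.99983168 -14.56925312]
[ 0.53317428 -0.26477469  0.078     ] [  1.66675818  -0.99935996 -14.571264  ]
7.3 [ 0.53456285 -0.26573701  0.26098473] 0.46998947638496713 [-0.0064944   0.00402783 -0.9999708 ] [-0.0256998   0.20479475 -2.91438814] [-0.02084375  0.01088202  0.000844  ] 0.05913925733880809
[290.84187286 189.73023759   2.13212327]
```

View pics/w6.png

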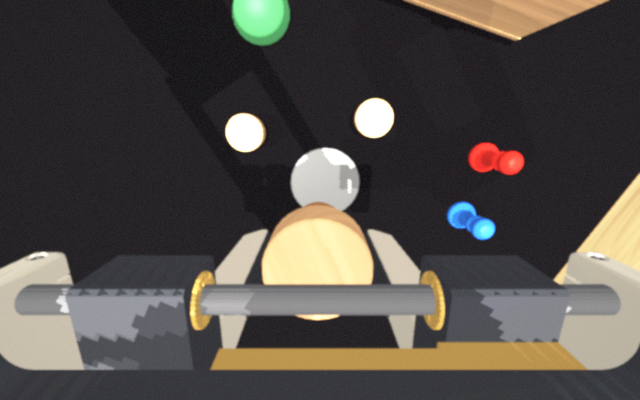

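Run:
```python
from h import *
w,s=pickle.load(open("w6.pkl","rb"));f=w["frame"]
cv2.imwrite("pics/w6c.png",cv2.resize(f[190:330,250:390],None,fx=4.2,fy=4.2,interpolation=cv2.INTER_CUBIC))
R=toolR(s);a=np.linspace(0,2*np.pi,200)
for x in(-5,-3,-1,1):
  for y in(-1,0):
    P=np.c_[x+30*np.cos(a),y+30*np.sin(a),np.full(200,-14.6)]/1000@R.T+s["tool_pos"]
    q=(proj(w,P)-[250,190]+.5)*4.2-.5;print(x,y,"L%d R%d T%d B%d"%(q[:,0].min(),q[:,0].max(),q[:,1].min(),q[:,1].max()), "row of widest",round(q[q[:,0].argmin(),1]))
```

```text
-5 -1 L48 R521 T133 B557 row of widest 344
-5 0 L56 R529 T133 B557 row of widest 344
-3 -1 L47 R522 T117 B544 row of widest 330
-3 0 L55 R530 T117 B544 row of widest 330
-1 -1 L47 R522 T101 B531 row of widest 316
-1 0 L55 R530 T101 B531 row of widest 316
1 -1 L46 R523 T85 B518 row of widest 301
1 0 L54 R531 T85 B518 row of widest 301
```

View pics/w6c.png

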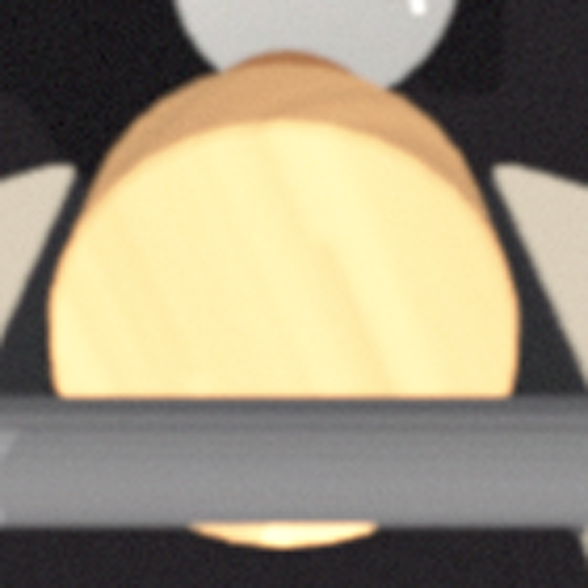

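step_arm --targets '[{"tx": 15, "ty": 10, "tz": 0, "ax": 0, "ay": 0, "az": 0, "grip": 255}, {"tx": 31, "ty": 20, "tz": 0, "ax": 0, "ay": 0, "az": 0, "grip": 255}, {"tx": 38, "ty": 25, "tz": 0, "ax": 0, "ay": 0, "az": 0, "grip": 255}, {"tx": 38, "ty": 25, "tz": 0, "ax": 0, "ay": 0, "az": 0, "grip": 255}, {"tx": 38, "ty": 25, "tz": 0, "ax": 0, "ay": 0, "az": 0, "grip": 255}, {"tx": 38, "ty": 25, "tz": 0, "ax": 0, "ay": 0, "az": 0, "grip": 255}, {"tx": 38, "ty": 25, "tz": 0, "ax": 0, "ay": 0, "az": 0, "grip": 255}, {"tx": 31, "ty": 20, "tz": 0, "ax": 0, "ay": 0, "az": 0, "grip": 255}, {"tx": 20, "ty": 12, "tz": 0, "ax": 0, "ay": 0, "az": 0, "grip": 255}, {"tx": 7, "ty": 4.5, "tz": 0, "ax": 0, "ay": 0, "az": 0, "grip": 255}, {"tx": 0, "ty": 0, "tz": 0, "ax": 0, "ay": 0, "az": 0, "grip": 255}, {"tx": 0, "ty": 0, "tz": 0, "ax": 0, "ay": 0, "az": 0, "grip": 255}, {"tx": 0, "ty": 0, "tz": 0, "ax": 0, "ay": 0, "az": 0, "grip": 255}]'

```text
t: 8.65
tool_pos: [0.5729, 0.0814, 0.2639]
orientation: [-1.643, -2.673, 0.001]
force: [0.5, -1.2, -2.7]
opening: 0.059
```

```bash
cat >> h.py <<'E'
def st(robot,p=None):
    s=robot.read_state();R=toolR(s);print("t",round(s["t"],2),"pos",s["tool_pos"].round(4),"yaw",np.arctan2(R[1,1],R[0,1]).round(4),"z",R[:,2].round(4),"F",s["force"].round(2),"M",s["wrist_torque"].round(3),"op",round(s["opening"],4))
    if p is not None: print("delta",delta(s,p).round(1))
    return s
E
python3 - <<'E'
from h import *
from plant import robot
w=robot.read_camera("wrist");cv2.imwrite("pics/w7.png",w["frame"])
c=robot.read_camera("scene");cv2.imwrite("pics/s7.png",cv2.resize(c["frame"][90:310,290:490],None,fx=2.7,fy=2.7,interpolation=cv2.INTER_CUBIC))
s=st(robot,[.572,.084,.26])
pickle.dump((w,s,c),open("w7.pkl","wb"))
E
```

```text
t 8.75 pos [0.5731 0.0815 0.2641] yaw 0.4684 z [-0.0033  0.002  -1.    ] F [ 0.23 -0.43 -1.77] M [-0.067  0.028 -0.041] op 0.0591
delta [2.7 0.2 4.1]
```

View pics/w7.png

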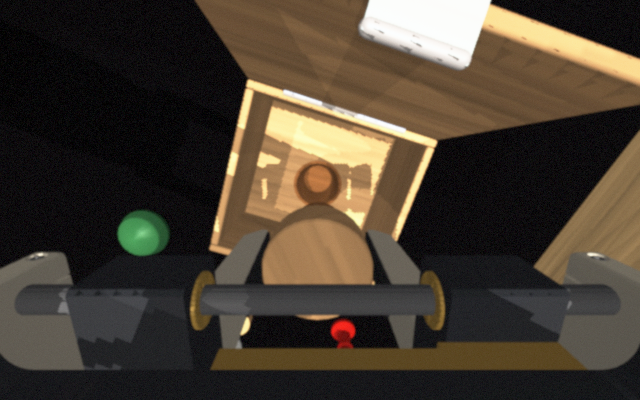

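View pics/s7.png

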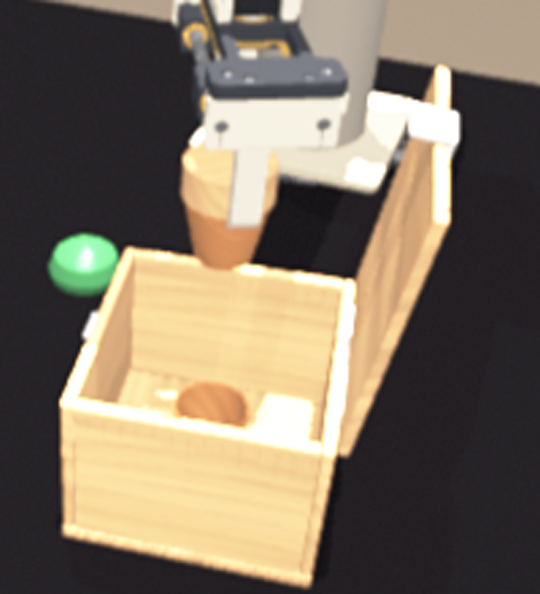

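Run:
```python
from h import *
w,s,c=pickle.load(open("w7.pkl","rb"));f=w["frame"]
cv2.imwrite("pics/w7h.png",cv2.resize(f[150:220,280:360],None,fx=8,fy=8,interpolation=cv2.INTER_CUBIC))
```

```text
(no output)
```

View pics/w7h.png

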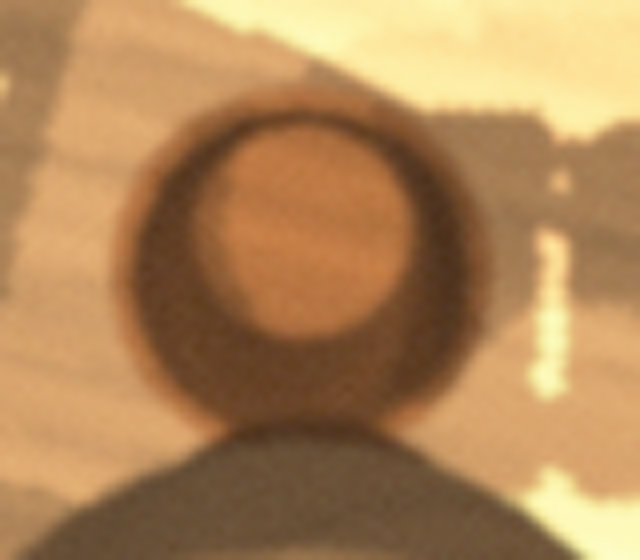

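Run:
```python
from h import *
w,s,c=pickle.load(open("w7.pkl","rb"))
a=np.linspace(0,2*np.pi,200)
def box(p,r):
    q=proj(w,np.c_[p[0]+r*np.cos(a),p[1]+r*np.sin(a),np.full(200,p[2])]);return np.array([q[:,0].min(),q[:,0].max(),q[:,1].min()])
for n,r,(L,Rr,T) in(("mouth",.0262,(133,467,108)),("outer",.0305,(113,492,85))):
    t=[full([L,0],8,(280,150))[0],full([Rr,0],8,(280,150))[0],full([0,T],8,(280,150))[1]]
    for z in(.06,.068,.076,.084,.092):
        R=least_squares(lambda p:box([p[0],p[1],z],r)-t,[.57,.08],diff_step=1e-3)
        print(n,z,R.x.round(4),"res",R.fun.round(2),"tool",delta(s,[*R.x,z]).round(1))
```

```text
mouth 0.06 [0.5723 0.0792] res [ 0.16 -0.16 -0.01] tool [ -2.3  -1.3 204.1]
mouth 0.068 [0.5718 0.0802] res [-0.31  0.31  0.01] tool [ -1.2  -1.3 196.1]
mouth 0.076 [0.5713 0.0811] res [-0.79  0.79  0.03] tool [-1.000e-01 -1.300e+00  1.881e+02]
mouth 0.084 [0.5708 0.0821] res [-1.31  1.31  0.05] tool [  1.   -1.3 180.1]
mouth 0.092 [0.5704 0.0831] res [-1.84  1.84  0.07] tool [  2.1  -1.3 172.1]
outer 0.06 [0.5729 0.0787] res [-0.42  0.42  0.02] tool [ -3.1  -0.9 204.1]
outer 0.068 [0.5725 0.0796] res [-0.96  0.96  0.04] tool [ -2.1  -0.9 196.1]
outer 0.076 [0.5721 0.0805] res [-1.52  1.52  0.07] tool [ -1.1  -0.9 188.1]
outer 0.084 [0.5716 0.0813] res [-2.12  2.11  0.1 ] tool [ -0.   -1.  180.1]
outer 0.092 [0.5712 0.0822] res [-2.74  2.73  0.13] tool [  1.   -1.  172.1]
```

step_arm --targets '[{"tx": 1.2, "ty": 0.3, "tz": 20, "ax": 0, "ay": 0, "az": 0, "grip": 255}, {"tx": 0, "ty": 0, "tz": 35, "ax": 0, "ay": 0, "az": 0, "grip": 255}, {"tx": 0, "ty": 0, "tz": 35, "ax": 0, "ay": 0, "az": 0, "grip": 255}, {"tx": 0, "ty": 0, "tz": 30, "ax": 0, "ay": 0, "az": 0, "grip": 255}, {"tx": 0, "ty": 0, "tz": 15, "ax": 0, "ay": 0, "az": 0, "grip": 255}, {"tx": 0, "ty": 0, "tz": 0, "ax": 0, "ay": 0, "az": 0, "grip": 255}, {"tx": 0, "ty": 0, "tz": 0, "ax": 0, "ay": 0, "az": 0, "grip": 255}, {"tx": 0, "ty": 0, "tz": 0, "ax": 0, "ay": 0, "az": 0, "grip": 255}]'

```text
t: 9.55
tool_pos: [0.5739, 0.084, 0.1315]
orientation: [-1.643, -2.677, -0.003]
force: [0.7, 0.7, -1.3]
opening: 0.059
```

Run:
```python
from h import *
from plant import robot
w=robot.read_camera("wrist");cv2.imwrite("pics/w8.png",cv2.resize(w["frame"][100:300,220:420],None,fx=3,fy=3,interpolation=cv2.INTER_CUBIC))
c=robot.read_camera("scene");cv2.imwrite("pics/s8.png",cv2.resize(c["frame"][150:310,300:440],None,fx=3.7,fy=3.7,interpolation=cv2.INTER_CUBIC))
s=st(robot,[.572,.084,.0854])
pickle.dump((w,s,c),open("w8.pkl","wb"))
```

```text
t 9.65 pos [0.5737 0.0841 0.1312] yaw 0.4699 z [ 0.      0.0023 -1.    ] F [ 0.96  0.38 -1.47] M [-0.088 -0.002  0.044] op 0.0593
delta [ 0.6 -1.6 45.8]
```

View pics/w8.png

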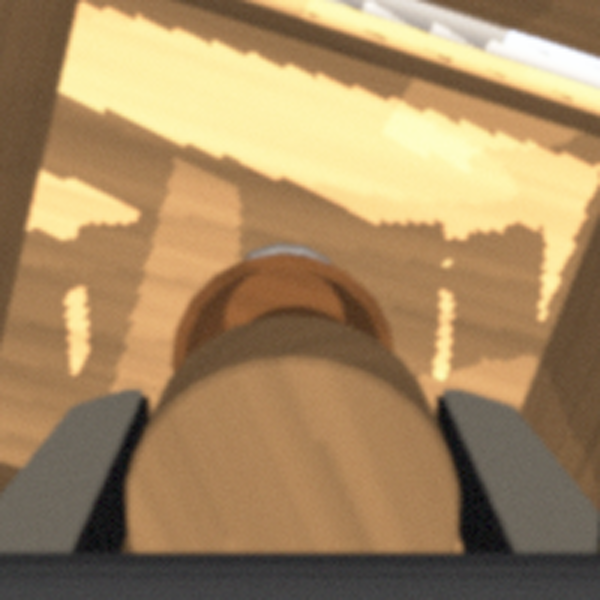

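View pics/s8.png

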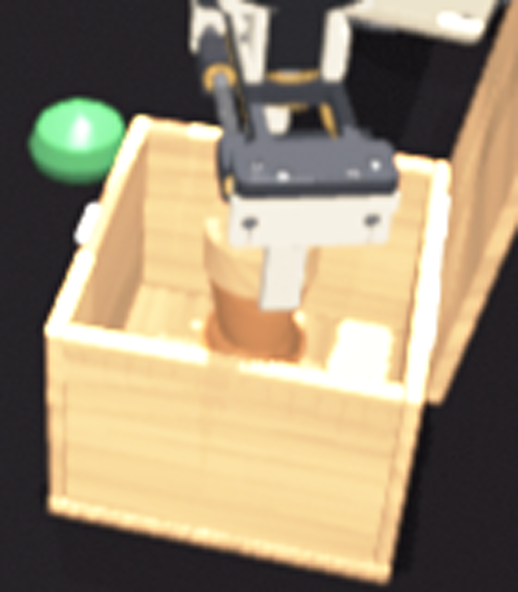

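Run:
```python
from h import *
w,s,c=pickle.load(open("w8.pkl","rb"))
cv2.imwrite("pics/w8h.png",cv2.resize(w["frame"][170:300,250:390],None,fx=5,fy=5,interpolation=cv2.INTER_CUBIC))
a=np.linspace(0,2*np.pi,200)
def box(p,r):
    q=proj(w,np.c_[p[0]+r*np.cos(a),p[1]+r*np.sin(a),np.full(200,p[2])]);return np.array([q[:,0].min(),q[:,0].max(),q[:,1].min()])
t=[full([175,0],3,(220,100))[0],full([391,0],3,(220,100))[0],full([0,255],3,(220,100))[1]]
for z in(.056,.06,.068,.076,.084):
        R=least_squares(lambda p:box([p[0],p[1],z],.0305)-t,[.57,.08],diff_step=1e-3)
        print(z,R.x.round(4),"res",R.fun.round(2),"tool",delta(s,[*R.x,z]).round(1))
P=lambda x,y,z,r:(proj(w,np.c_[x+r*np.cos(a),y+r*np.sin(a),np.full(200,z)]/1000@toolR(s).T+s["tool_pos"])-[220,100]+.5)*3-.5
q=P(-3.3,-1.1,-14.6,30);print(q.min(0),q.max(0))
```

```text
0.056 [0.5734 0.077 ] res [-0.43  0.44  0.03] tool [-6.4 -3.5 75.2]
0.06 [0.573  0.0778] res [-1.06  1.06  0.07] tool [-5.5 -3.5 71.2]
0.068 [0.5724 0.0793] res [-2.39  2.39  0.17] tool [-3.9 -3.4 63.2]
0.076 [0.5717 0.0808] res [-3.81  3.81  0.27] tool [-2.2 -3.3 55.2]
0.084 [0.571  0.0823] res [-5.34  5.35  0.4 ] tool [-0.5 -3.3 47.2]
[122.96108985 353.62570142] [460.84204063 657.83956223]
```

View pics/w8h.png

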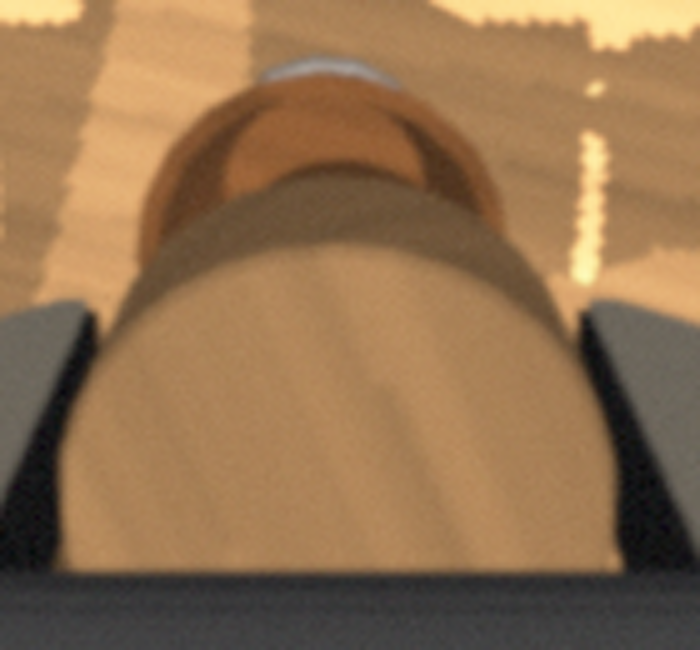

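Run:
```python
from h import *
w,s,c=pickle.load(open("w8.pkl","rb"))
img=w["frame"]
# trace rim outer arc visually-read points
U=np.array([[141,240],[157,195],[197,132],[248,95],[325,75],[402,97],[455,137],[490,190],[503,232]])
u=full(U,5,(250,170))
a=np.linspace(0,2*np.pi,2000)
def res(p,z,r=.0305):
    q=proj(w,np.c_[p[0]+r*np.cos(a),p[1]+r*np.sin(a),np.full(2000,z)])
    d=np.linalg.norm(q[None]-u[:,None],axis=2);i=d.argmin(1)
    m=q.mean(0);return d.min(1)*np.sign(np.linalg.norm(u-m,axis=1)-np.linalg.norm(q[i]-m,axis=1))
for z in(.056,.06,.064,.068,.072,.076,.084):
    R=least_squares(lambda p:res(p,z),[.572,.08],diff_step=1e-3)
    print(z,R.x.round(4),"rms",np.sqrt((R.fun**2).mean()).round(2),R.fun.round(1),"tool",delta(s,[*R.x,z]).round(1))
```

```text
0.056 [0.574  0.0764] rms 0.57 [ 0.2 -1.  -0.5  0.1  1.1  0.1 -0.5 -0.5 -0.2] tool [-7.2 -3.3 75.2]
0.06 [0.5737 0.077 ] rms 0.77 [-0.4 -1.3 -0.5  0.3  1.3  0.2 -0.5 -0.8 -0.7] tool [-6.5 -3.3 71.2]
0.064 [0.5734 0.0777] rms 1.03 [-0.9 -1.6 -0.5  0.5  1.5  0.4 -0.5 -1.2 -1.3] tool [-5.8 -3.2 67.2]
0.068 [0.5731 0.0783] rms 1.3 [-1.4 -1.9 -0.5  0.7  1.8  0.5 -0.5 -1.4 -1.8] tool [-5.1 -3.2 63.2]
0.072 [0.5729 0.0789] rms 1.58 [-2.  -2.1 -0.4  0.9  2.1  0.7 -0.5 -1.7 -2.3] tool [-4.4 -3.1 59.2]
0.076 [0.5726 0.0795] rms 1.87 [-2.5 -2.4 -0.4  1.1  2.3  0.9 -0.5 -2.  -2.8] tool [-3.7 -3.1 55.2]
0.084 [0.5721 0.0808] rms 2.45 [-3.5 -2.9 -0.2  1.5  2.9  1.4 -0.5 -2.5 -3.8] tool [-2.3 -3.  47.2]
```

step_arm --targets '[{"tx": -2, "ty": -2, "tz": 0, "ax": 0, "ay": 0, "az": 0, "grip": 255}, {"tx": 0, "ty": 0, "tz": 8, "ax": 0, "ay": 0, "az": 0, "grip": 255}, {"tx": 0, "ty": 0, "tz": 8, "ax": 0, "ay": 0, "az": 0, "grip": 255}, {"tx": 0, "ty": 0, "tz": 5, "ax": 0, "ay": 0, "az": 0, "grip": 255}, {"tx": 0, "ty": 0, "tz": 0, "ax": 0, "ay": 0, "az": 0, "grip": 255}, {"tx": 0, "ty": 0, "tz": 0, "ax": 0, "ay": 0, "az": 0, "grip": 255}]'

```text
t: 10.25
tool_pos: [0.5711, 0.0815, 0.1076]
orientation: [-1.641, -2.674, 0.001]
force: [-0.9, -0.1, -1.3]
opening: 0.0588
```

Run:
```python
from h import *
from plant import robot
w=robot.read_camera("wrist");cv2.imwrite("pics/w9.png",cv2.resize(w["frame"][170:300,250:390],None,fx=5,fy=5,interpolation=cv2.INTER_CUBIC))
s=st(robot,[.572,.084,.0824])
pickle.dump((w,s),open("w9.pkl","wb"))
```

```text
t 10.3 pos [0.5714 0.0815 0.108 ] yaw 0.4701 z [-0.0035  0.0021 -1.    ] F [-0.46  0.35 -1.48] M [-0.054  0.065  0.008] op 0.0592
delta [ 1.9  1.8 25.6]
```

View pics/w9.png

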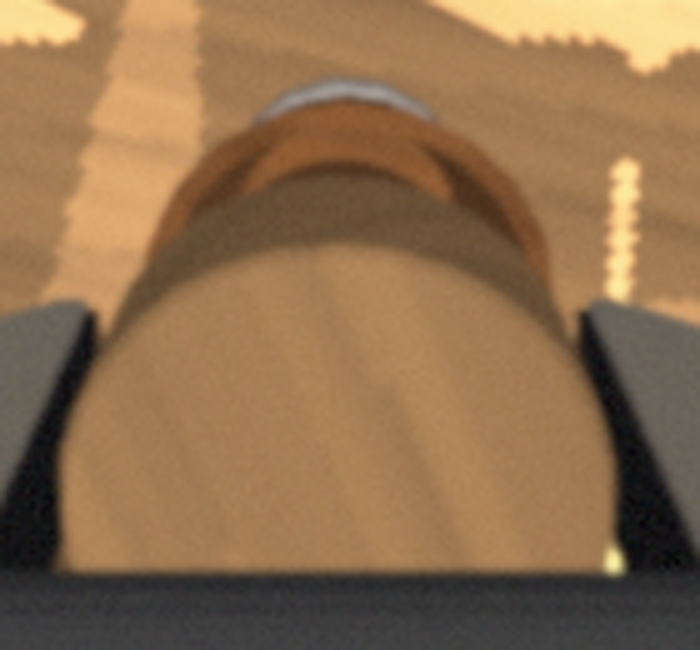

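```bash
cat > fit.py <<'E'
from h import *
a=np.linspace(0,2*np.pi,2000)
def fit(w,s,U,sc,off,zs=(.056,.058,.06,.062,.064,.068),r=.0305):
    u=full(U,sc,off)
    def res(p,z):
        q=proj(w,np.c_[p[0]+r*np.cos(a),p[1]+r*np.sin(a),np.full(2000,z)])
        d=np.linalg.norm(q[None]-u[:,None],axis=2);i=d.argmin(1);m=q.mean(0)
        return d.min(1)*np.sign(np.linalg.norm(u-m,axis=1)-np.linalg.norm(q[i]-m,axis=1))
    for z in zs:
        R=least_squares(lambda p:res(p,z),[.572,.08],diff_step=1e-3)
        print(z,R.x.round(4),"rms",np.sqrt((R.fun**2).mean()).round(2),R.fun.round(1),"tool",delta(s,[*R.x,z]).round(1))
E
python3 - <<'E'
from fit import *
w,s=pickle.load(open("w9.pkl","rb"))
U=np.array([[152,240],[172,200],[210,158],[265,120],[350,100],[430,120],[485,158],[525,200],[545,240]])
fit(w,s,U,5,(250,170))
P=lambda x,y,z,r:(proj(w,np.c_[x+r*np.cos(a),y+r*np.sin(a),np.full(2000,z)]/1000@toolR(s).T+s["tool_pos"])-[250,170]+.5)*5-.5
for x,y in((-3.3,-1.1),(-4,-1)):
  q=P(x,y,-14.6,30);print(q.min(0),q.max(0))
  q=P(x,y,12,30);print(q.min(0))
E
```

```text
0.056 [0.5735 0.0772] rms 0.44 [ 0.4  0.  -0.5  0.   0.6 -0.1 -0.7  0.1  0.6] tool [-4.9  0.1 52. ]
0.058 [0.5734 0.0776] rms 0.41 [ 0.2 -0.1 -0.5  0.1  0.8 -0.  -0.7 -0.1  0.3] tool [-4.6  0.1 50. ]
0.06 [0.5732 0.0779] rms 0.43 [-0.  -0.2 -0.5  0.2  0.9  0.1 -0.7 -0.1  0.1] tool [-4.2  0.1 48. ]
0.062 [0.573  0.0782] rms 0.5 [-0.3 -0.3 -0.5  0.3  1.   0.1 -0.7 -0.3 -0.1] tool [-3.8  0.1 46. ]
0.064 [0.5728 0.0785] rms 0.58 [-0.5 -0.5 -0.5  0.4  1.2  0.3 -0.7 -0.4 -0.4] tool [-3.4  0.1 44. ]
0.068 [0.5725 0.0792] rms 0.8 [-0.9 -0.7 -0.5  0.6  1.4  0.4 -0.7 -0.6 -0.8] tool [-2.7  0.  40. ]
[ 58.2006819  245.12643337] [623.76870321 753.83460825]
[ 98.51191768 171.95622047]
[ 59.47912576 251.70411024] [624.36056452 759.17750815]
[ 99.56400144 177.62382517]
```

step_arm --targets '[{"tx": -0.9, "ty": 1.4, "tz": 4, "ax": 0, "ay": 0, "az": 0, "grip": 255}, {"tx": 0, "ty": 0, "tz": 0, "ax": 0, "ay": 0, "az": 0, "grip": 255}, {"tx": 0, "ty": 0, "tz": 0, "ax": 0, "ay": 0, "az": 0, "grip": 255}]'

```text
t: 10.6
tool_pos: [0.573, 0.0813, 0.104]
orientation: [-1.641, -2.674, 0.0]
force: [-0.6, -0.6, -1.1]
opening: 0.0589
```

Run:
```python
from h import *
from plant import robot
w=robot.read_camera("wrist");cv2.imwrite("pics/w10.png",cv2.resize(w["frame"][170:300,250:390],None,fx=5,fy=5,interpolation=cv2.INTER_CUBIC))
s=st(robot,[.5732,.0779,.0824])
pickle.dump((w,s),open("w10.pkl","wb"))
```

```text
t 10.65 pos [0.573  0.0813 0.1041] yaw 0.47 z [-0.0033  0.0021 -1.    ] F [ 0.09 -1.09 -0.46] M [-0.074  0.072  0.027] op 0.0592
delta [-3.2 -1.4 21.7]
```

View pics/w10.png

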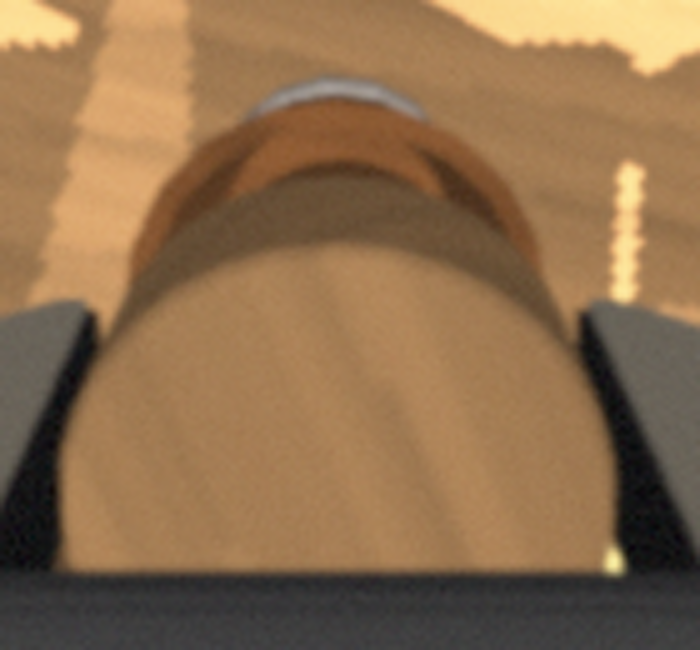

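step_arm --targets '[{"tx": 0, "ty": 0, "tz": 6, "ax": 0, "ay": 0, "az": 0, "grip": 255}, {"tx": 0, "ty": 0, "tz": 4, "ax": 0, "ay": 0, "az": 0, "grip": 255}, {"tx": 0, "ty": 0, "tz": 2, "ax": 0, "ay": 0, "az": 0, "grip": 255}, {"tx": 0, "ty": 0, "tz": 0, "ax": 0, "ay": 0, "az": 0, "grip": 255}]'

```text
t: 11.05
tool_pos: [0.5723, 0.0818, 0.0915]
orientation: [-1.64, -2.673, 0.0]
force: [-3.6, 2.9, 0.7]
opening: 0.0588
```

Run:
```python
from h import *
from plant import robot
st(robot,[.5732,.0779,.0824])
```

```text
t 11.05 pos [0.5723 0.0818 0.0915] yaw 0.4702 z [-0.0047  0.0027 -1.    ] F [-3.65  2.89  0.69] M [0.571 0.812 0.014] op 0.0588
delta [-3.9 -0.9  9.1]
```

step_arm --targets '[{"tx": 0, "ty": 0, "tz": -2, "ax": 0, "ay": 0, "az": 0, "grip": 255}, {"tx": 1.3, "ty": -0.5, "tz": 0, "ax": 0, "ay": 0, "az": 0, "grip": 255}, {"tx": 0, "ty": 0, "tz": 0, "ax": 0, "ay": 0, "az": 0, "grip": 255}]'

```text
t: 11.35
tool_pos: [0.5723, 0.0819, 0.0944]
orientation: [-1.642, -2.675, -0.0]
force: [-0.1, -0.4, -1.7]
opening: 0.0589
```

Run:
```python
from h import *
from plant import robot
w=robot.read_camera("wrist");cv2.imwrite("pics/w11.png",cv2.resize(w["frame"][170:300,250:390],None,fx=5,fy=5,interpolation=cv2.INTER_CUBIC))
st(robot,[.5732,.0779,.0824])
```

```text
t 11.4 pos [0.5723 0.0819 0.0944] yaw 0.4699 z [-0.0023  0.0015 -1.    ] F [ 0.55  0.64 -1.73] M [-0.034  0.076  0.03 ] op 0.0589
delta [-4. -1. 12.]
```

View pics/w11.png

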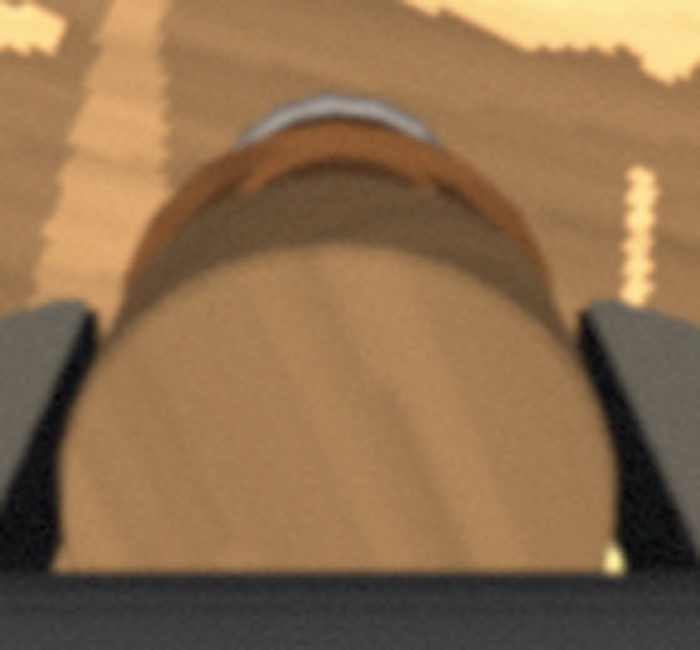

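step_arm --targets '[{"tx": 0, "ty": 0, "tz": 2, "ax": 0, "ay": 0, "az": 0, "grip": 255}, {"tx": 0, "ty": 0, "tz": 2, "ax": 0, "ay": 0, "az": 0, "grip": 255}, {"tx": 0, "ty": 0, "tz": 0, "ax": 0, "ay": 0, "az": 0, "grip": 255}, {"tx": 0, "ty": 0, "tz": 0, "ax": 0, "ay": 0, "az": 0, "grip": 255}]'

```text
t: 11.8
tool_pos: [0.5718, 0.0823, 0.0898]
orientation: [-1.641, -2.674, 0.0]
force: [-0.7, 1.4, -2.6]
opening: 0.0591
```

Run:
```python
from h import *
from plant import robot
st(robot,[.5732,.0779,.0824])
```

```text
t 11.8 pos [0.5718 0.0823 0.0898] yaw 0.47 z [-0.0037  0.0021 -1.    ] F [-0.7   1.42 -2.63] M [ 0.199  0.164 -0.03 ] op 0.0591
delta [-4.6 -0.7  7.4]
```

step_arm --targets '[{"tx": 0.9, "ty": -0.2, "tz": 0, "ax": 0, "ay": 0, "az": 0, "grip": 255}, {"tx": 0, "ty": 0, "tz": 1.5, "ax": 0, "ay": 0, "az": 0, "grip": 255}, {"tx": 0, "ty": 0, "tz": 1, "ax": 0, "ay": 0, "az": 0, "grip": 255}, {"tx": 0, "ty": 0, "tz": 0, "ax": 0, "ay": 0, "az": 0, "grip": 255}, {"tx": 0, "ty": 0, "tz": 0, "ax": 0, "ay": 0, "az": 0, "grip": 255}]'

```text
t: 12.3
tool_pos: [0.5714, 0.0829, 0.0876]
orientation: [-1.641, -2.674, -0.0]
force: [-0.3, -0.2, -0.7]
opening: 0.0589
```

```bash
cat >> h.py <<'E'
def lat(s):
    M=s["wrist_torque"];f=np.array([-M[1],M[0],0])/.2;print("lateral from M, tool:",(toolR(s).T@f).round(2)," from F:",(toolR(s).T@s["force"]).round(2))
E
python3 - <<'E'
from h import *
from plant import robot
lat(st(robot,[.5732,.0779,.0824]))
E
```

```text
t 12.3 pos [0.5714 0.0829 0.0876] yaw 0.47 z [-0.0032  0.002  -1.    ] F [-0.26 -0.17 -0.7 ] M [-0.103  0.112 -0.01 ] op 0.0589
delta [-5.3 -0.6  5.2]
lateral from M, tool: [-0.2  -0.73  0.  ]  from F: [-0.03 -0.31  0.7 ]
```

step_arm --targets '[{"tx": 0, "ty": 0, "tz": 1, "ax": 0, "ay": 0, "az": 0, "grip": 255}, {"tx": 0, "ty": 0, "tz": 1, "ax": 0, "ay": 0, "az": 0, "grip": 255}, {"tx": 0, "ty": 0, "tz": 0, "ax": 0, "ay": 0, "az": 0, "grip": 255}, {"tx": 0, "ty": 0, "tz": 0, "ax": 0, "ay": 0, "az": 0, "grip": 255}]'

```text
t: 12.7
tool_pos: [0.5716, 0.0829, 0.0863]
orientation: [-1.641, -2.675, -0.0]
force: [-2.8, -0.6, 6.4]
opening: 0.0591
```

Run:
```python
from h import *
from plant import robot
lat(st(robot,[.5732,.0779,.0824]))
```

```text
t 12.7 pos [0.5716 0.0829 0.0863] yaw 0.47 z [-0.0028  0.002  -1.    ] F [-2.78 -0.62  6.4 ] M [-0.215  0.731 -0.02 ] op 0.0591
delta [-5.2 -0.8  3.9]
lateral from M, tool: [ 0.69 -3.75  0.01]  from F: [ 0.72 -2.77 -6.4 ]
```

step_arm --targets '[{"tx": 0, "ty": 0, "tz": -2, "ax": 0, "ay": 0, "az": 0, "grip": 255}, {"tx": 0.2, "ty": -0.6, "tz": 0, "ax": 0, "ay": 0, "az": 0, "grip": 255}, {"tx": 0, "ty": 0, "tz": 0, "ax": 0, "ay": 0, "az": 0, "grip": 255}, {"tx": 0, "ty": 0, "tz": 0, "ax": 0, "ay": 0, "az": 0, "grip": 255}]'

```text
t: 13.1
tool_pos: [0.5712, 0.0829, 0.0878]
orientation: [-1.642, -2.675, -0.001]
force: [2.0, 0.3, 0.5]
opening: 0.0589
```

Run:
```python
from h import *
from plant import robot
lat(st(robot,[.5732,.0779,.0824]))
```

```text
t 13.1 pos [0.5712 0.0829 0.0878] yaw 0.47 z [-0.0022  0.0022 -1.    ] F [2.03 0.27 0.48] M [-0.04  -0.408 -0.017] op 0.0589
delta [-5.4 -0.5  5.4]
lateral from M, tool: [-1.1   1.73 -0.01]  from F: [-0.68  1.93 -0.49]
```

step_arm --targets '[{"tx": -0.2, "ty": 0.4, "tz": 0, "ax": 0, "ay": 0, "az": 0, "grip": 255}, {"tx": 0, "ty": 0, "tz": 0, "ax": 0, "ay": 0, "az": 0, "grip": 255}, {"tx": 0, "ty": 0, "tz": 0, "ax": 0, "ay": 0, "az": 0, "grip": 255}]'

```text
t: 13.4
tool_pos: [0.5713, 0.0829, 0.0876]
orientation: [-1.641, -2.674, -0.0]
force: [1.1, 0.3, 0.3]
opening: 0.0588
```

Run:
```python
from h import *
from plant import robot
lat(st(robot,[.5732,.0779,.0824]))
```

```text
t 13.4 pos [0.5713 0.0829 0.0876] yaw 0.47 z [-0.0031  0.0022 -1.    ] F [1.07 0.29 0.3 ] M [ 0.012 -0.24   0.024] op 0.0588
delta [-5.4 -0.5  5.2]
lateral from M, tool: [-0.49  1.1  -0.  ]  from F: [-0.22  1.09 -0.31]
```

step_arm --targets '[{"tx": -0.1, "ty": 0.3, "tz": 0, "ax": 0, "ay": 0, "az": 0, "grip": 255}, {"tx": 0, "ty": 0, "tz": 0.6, "ax": 0, "ay": 0, "az": 0, "grip": 255}, {"tx": 0, "ty": 0, "tz": 0, "ax": 0, "ay": 0, "az": 0, "grip": 255}, {"tx": 0, "ty": 0, "tz": 0, "ax": 0, "ay": 0, "az": 0, "grip": 255}]'

```text
t: 13.8
tool_pos: [0.5714, 0.0829, 0.0871]
orientation: [-1.641, -2.674, 0.0]
force: [-0.0, 0.0, 3.1]
opening: 0.0588
```

Run:
```python
from h import *
from plant import robot
lat(st(robot,[.5732,.0779,.0824]))
```

```text
t 13.8 pos [0.5714 0.0829 0.0871] yaw 0.47 z [-0.0034  0.002  -1.    ] F [-0.05  0.04  3.1 ] M [-0.103  0.134  0.008] op 0.0588
delta [-5.3 -0.7  4.7]
lateral from M, tool: [-0.16 -0.83  0.  ]  from F: [ 0.07 -0.03 -3.1 ]
```

step_arm --targets '[{"tx": 0, "ty": 0, "tz": -0.3, "ax": 0, "ay": 0, "az": 0, "grip": 255}, {"tx": 0, "ty": 0, "tz": 0, "ax": 0, "ay": 0, "az": 0, "grip": 255}]'

```text
t: 14.0
tool_pos: [0.5714, 0.0829, 0.0873]
orientation: [-1.641, -2.674, 0.0]
force: [-0.3, -0.5, 2.6]
opening: 0.0591
```

Run:
```python
from h import *
from plant import robot
lat(st(robot))
c=robot.read_camera("scene");cv2.imwrite("pics/s12.png",cv2.resize(c["frame"][150:310,300:440],None,fx=3.7,fy=3.7,interpolation=cv2.INTER_CUBIC))
```

```text
t 14.0 pos [0.5714 0.0829 0.0873] yaw 0.47 z [-0.0035  0.0021 -1.    ] F [-0.31 -0.48  2.57] M [-0.09   0.04  -0.016] op 0.0591
lateral from M, tool: [-0.31 -0.38 -0.  ]  from F: [-0.28 -0.5  -2.57]
```

View pics/s12.png

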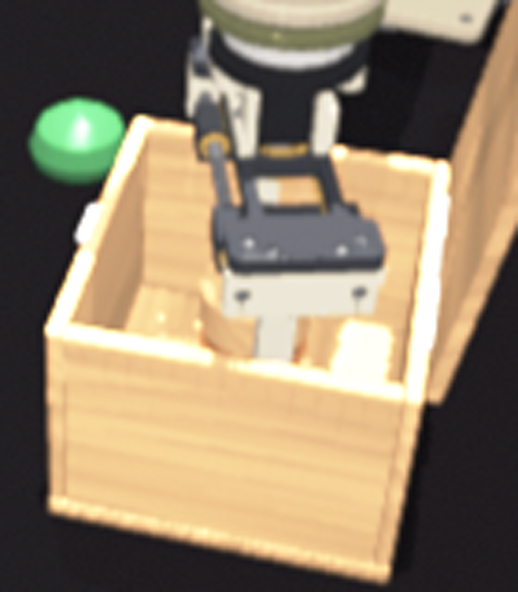

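step_arm --targets '[{"tx": 0, "ty": 0, "tz": 0, "ax": 0, "ay": 0, "az": 0, "grip": 85}, {"tx": 0, "ty": 0, "tz": 0, "ax": 0, "ay": 0, "az": 0, "grip": 70}, {"tx": 0, "ty": 0, "tz": 0, "ax": 0, "ay": 0, "az": 0, "grip": 40}, {"tx": 0, "ty": 0, "tz": 0, "ax": 0, "ay": 0, "az": 0, "grip": 10}, {"tx": 0, "ty": 0, "tz": 0, "ax": 0, "ay": 0, "az": 0, "grip": 10}, {"tx": 0, "ty": 0, "tz": 0, "ax": 0, "ay": 0, "az": 0, "grip": 10}]'

```text
t: 14.65
tool_pos: [0.5714, 0.0829, 0.0872]
orientation: [-1.641, -2.674, -0.0]
force: [-0.4, -0.7, 0.1]
opening: 0.0888
```

Run:
```python
from h import *
from plant import robot
lat(st(robot))
w=robot.read_camera("wrist");cv2.imwrite("pics/w13.png",w["frame"])
```

```text
t 14.65 pos [0.5714 0.0829 0.0872] yaw 0.47 z [-0.0034  0.0021 -1.    ] F [-0.36 -0.68  0.11] M [-0.008  0.031  0.031] op 0.0888
lateral from M, tool: [ 0.04 -0.16  0.  ]  from F: [-0.44 -0.63 -0.11]
```

View pics/w13.png

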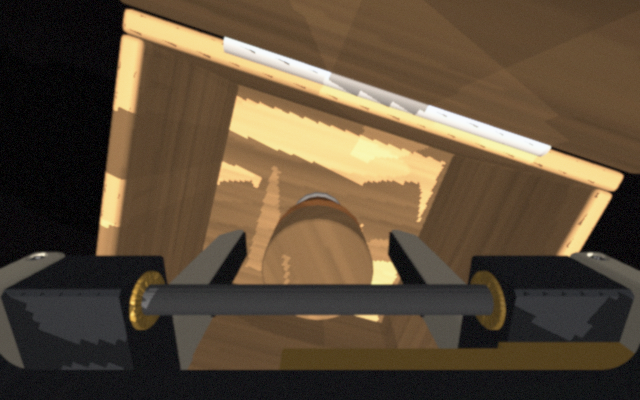

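step_arm --targets '[{"tx": 0, "ty": 0, "tz": -5, "ax": 0, "ay": 0, "az": 0, "grip": 10}, {"tx": 0, "ty": 0, "tz": -15, "ax": 0, "ay": 0, "az": 0, "grip": 10}, {"tx": 0, "ty": 0, "tz": -30, "ax": 0, "ay": 0, "az": 0, "grip": 10}, {"tx": 0, "ty": 0, "tz": -45, "ax": 0, "ay": 0, "az": 0, "grip": 10}, {"tx": 0, "ty": 0, "tz": -45, "ax": 0, "ay": 0, "az": 0, "grip": 10}, {"tx": 0, "ty": 0, "tz": -45, "ax": 0, "ay": 0, "az": 0.1, "grip": 10}, {"tx": 0, "ty": 0, "tz": -45, "ax": 0, "ay": 0, "az": 0.1, "grip": 10}, {"tx": 0, "ty": 0, "tz": -45, "ax": 0, "ay": 0, "az": 0.1, "grip": 10}, {"tx": 0, "ty": 0, "tz": -40, "ax": 0, "ay": 0, "az": 0, "grip": 10}, {"tx": 0, "ty": 0, "tz": -20, "ax": 0, "ay": 0, "az": 0, "grip": 10}, {"tx": 0, "ty": 0, "tz": 0, "ax": 0, "ay": 0, "az": 0, "grip": 10}]'

```text
t: 15.8
tool_pos: [0.5733, 0.0823, 0.4285]
orientation: [2.023, 2.4, 0.009]
force: [0.2, 0.1, 1.0]
opening: 0.0893
```

Run:
```python
from h import *
from plant import robot
s=st(robot)
w=robot.read_camera("wrist");cv2.imwrite("pics/w14.png",w["frame"])
c=robot.read_camera("scene");cv2.imwrite("pics/s14.png",cv2.resize(c["frame"][90:310,290:490],None,fx=2.7,fy=2.7,interpolation=cv2.INTER_CUBIC))
pickle.dump((w,s,c),open("w14.pkl","wb"))
```

```text
t 15.8 pos [0.5733 0.0823 0.4285] yaw 0.17 z [ 0.0055  0.0026 -1.    ] F [0.22 0.09 0.95] M [-0.094  0.027  0.007] op 0.0893
```

View pics/w14.png

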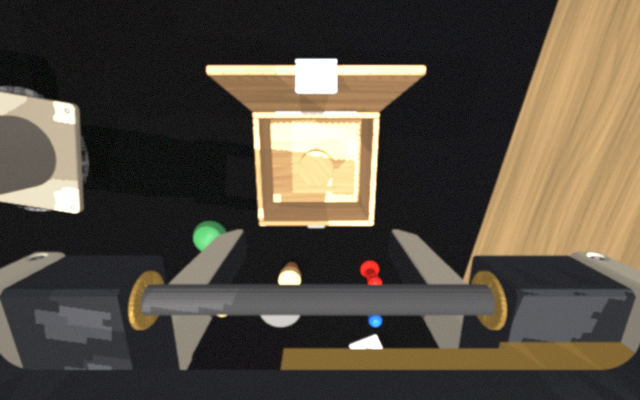

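View pics/s14.png

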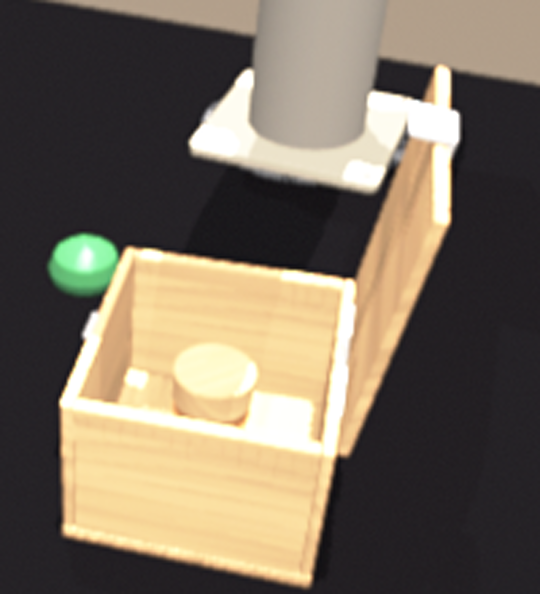

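Run:
```python
from h import *
w,s,c=pickle.load(open("w14.pkl","rb"))
A=cv2.resize(w["frame"][105:230,250:385],None,fx=4,fy=4,interpolation=cv2.INTER_CUBIC)
B=cv2.resize(c["frame"][200:270,340:400],None,fx=7,fy=7,interpolation=cv2.INTER_CUBIC)
a=np.linspace(0,2*np.pi,200)
P=np.c_[.5732+.03*np.cos(a),.0790+.03*np.sin(a),np.full(200,.102)]
q=((proj(w,P)-[250,105]+.5)*4-.5).round().astype(int);
for i in q[::8]: cv2.circle(A,tuple(int(v) for v in i),1,(255,0,0),-1)
q=((proj(c,P)-[340,200]+.5)*7-.5).round().astype(int)
for i in q[::8]: cv2.circle(B,tuple(int(v) for v in i),1,(255,0,0),-1)
cv2.imwrite("pics/w14c.png",A);cv2.imwrite("pics/s14c.png",B)
```

```text
(no output)
```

View pics/w14c.png

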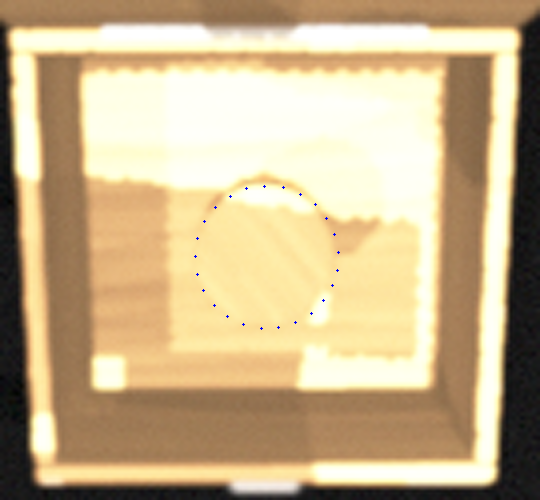

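View pics/s14c.png

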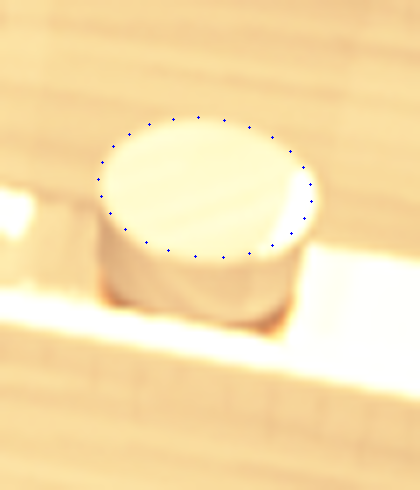

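step_arm --targets '[{"tx": 20, "ty": 0, "tz": 0, "ax": 0, "ay": 0, "az": 0, "grip": 255}, {"tx": 40, "ty": 0, "tz": 0, "ax": 0, "ay": 0, "az": 0, "grip": 255}, {"tx": 45, "ty": 0, "tz": 0, "ax": 0, "ay": 0, "az": 0, "grip": 255}, {"tx": 40, "ty": -1, "tz": 0, "ax": 0, "ay": 0, "az": 0, "grip": 255}, {"tx": 20, "ty": -1, "tz": 10, "ax": 0, "ay": 0, "az": 0, "grip": 255}, {"tx": 0, "ty": 0, "tz": 30, "ax": 0, "ay": 0, "az": 0, "grip": 255}, {"tx": 0, "ty": 0, "tz": 40, "ax": 0, "ay": 0, "az": 0, "grip": 255}, {"tx": 0, "ty": 0, "tz": 30, "ax": 0, "ay": 0, "az": 0, "grip": 255}, {"tx": 0, "ty": 0, "tz": 15, "ax": 0, "ay": 0, "az": 0, "grip": 255}, {"tx": 0, "ty": 0, "tz": 0, "ax": 0, "ay": 0, "az": 0, "grip": 255}, {"tx": 0, "ty": 0, "tz": 0, "ax": 0, "ay": 0, "az": 0, "grip": 255}]' --squeeze 20

```text
t: 17.0
tool_pos: [0.5423, 0.2447, 0.2984]
orientation: [-2.022, -2.399, 0.001]
force: [-0.1, -0.6, 0.6]
opening: 0.0059
```

```bash
cat >> h.py <<'E'
bx=np.array([-.169,.9856,0]);by=np.array([-.9856,-.169,0]);C=np.array([.5725,.079,0]);H=C+bx*.09+[0,0,.1325]
def lidrel(s):
    d=s["tool_pos"]-H;print("tip rel hinge: u(out)%.1f v(by)%.1f w(up)%.1f mm"%(d@bx*1000,d@by*1000,(d[2]-.014)*1000))
def tip(th,d): # tip centre rel hinge (u,w)
    return (-d*np.cos(th)+8e-3*np.sin(th)+.0075, d*np.sin(th)+8e-3*np.cos(th))
E
python3 - <<'E'
from h import *
from plant import robot
s=st(robot);lidrel(s)
for th in(1.74,1.5,1.2,.9,.6,.3,.1,.06,0): print(th,[round(1000*v,1) for v in tip(th,.155)])
w=robot.read_camera("wrist");cv2.imwrite("pics/w15.png",w["frame"])
c=robot.read_camera("scene");cv2.imwrite("pics/s15.png",c["frame"][40:310,240:560])
E
```

```text
t 17.0 pos [0.5423 0.2447 0.2984] yaw 0.1699 z [-0.0031  0.0022 -1.    ] F [-0.13 -0.61  0.58] M [ 0.016  0.026 -0.008] op 0.0059
tip rel hinge: u(out)78.4 v(by)1.7 w(up)151.9 mm
1.74 [np.float64(41.5), np.float64(151.4)]
1.5 [np.float64(4.5), np.float64(155.2)]
1.2 [np.float64(-41.2), np.float64(147.4)]
0.9 [np.float64(-82.6), np.float64(126.4)]
0.6 [np.float64(-115.9), np.float64(94.1)]
0.3 [np.float64(-138.2), np.float64(53.4)]
0.1 [np.float64(-145.9), np.float64(23.4)]
0.06 [np.float64(-146.7), np.float64(17.3)]
0 [np.float64(-147.5), np.float64(8.0)]
```

View pics/w15.png

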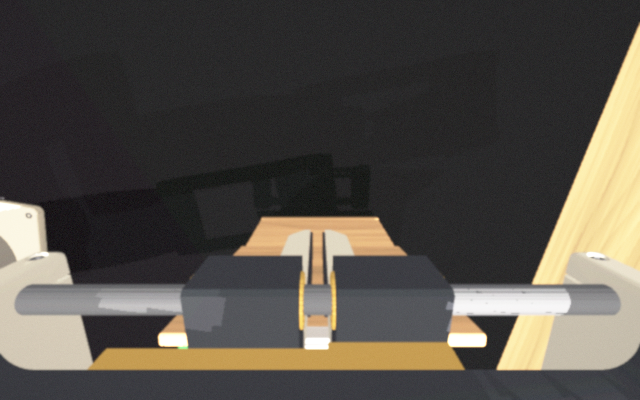

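View pics/s15.png

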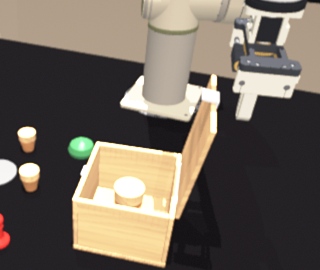

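step_arm --targets '[{"tx": -18, "ty": 0, "tz": 0, "ax": 0, "ay": 0, "az": 0, "grip": 255}, {"tx": -16, "ty": 0, "tz": 0, "ax": 0, "ay": 0, "az": 0, "grip": 255}, {"tx": -14, "ty": 0, "tz": 0, "ax": 0, "ay": 0, "az": 0, "grip": 255}, {"tx": -14, "ty": 0, "tz": -2, "ax": 0, "ay": 0, "az": 0, "grip": 255}, {"tx": -12, "ty": 0, "tz": -2, "ax": 0, "ay": 0, "az": 0, "grip": 255}, {"tx": -15, "ty": 0, "tz": 2, "ax": 0, "ay": 0, "az": 0, "grip": 255}, {"tx": -15, "ty": 0, "tz": 2, "ax": 0, "ay": 0, "az": 0, "grip": 255}, {"tx": -15, "ty": 0, "tz": 4, "ax": 0, "ay": 0, "az": 0, "grip": 255}, {"tx": 0, "ty": 0, "tz": 0, "ax": 0, "ay": 0, "az": 0, "grip": 255}]'

```text
t: 18.0
tool_pos: [0.5624, 0.1251, 0.2923]
orientation: [-2.025, -2.396, 0.004]
force: [-0.9, 0.1, 0.5]
opening: 0.0005
```

Run:
```python
from h import *
from plant import robot
s=st(robot);lidrel(s)
c=robot.read_camera("scene");cv2.imwrite("pics/s16.png",c["frame"][40:310,240:560])
```

```text
t 18.0 pos [0.5624 0.1251 0.2923] yaw 0.1677 z [-4.7e-03  9.0e-04 -1.0e+00] F [-0.89  0.09  0.53] M [-0.075  0.05   0.019] op 0.0005
tip rel hinge: u(out)-42.9 v(by)2.1 w(up)145.8 mm
```

View pics/s16.png

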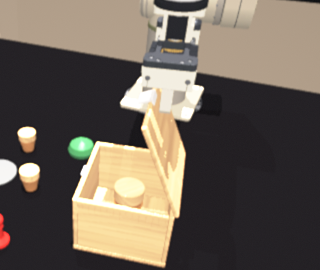

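step_arm --targets '[{"tx": -13, "ty": 0, "tz": 5, "ax": 0, "ay": 0, "az": 0, "grip": 255}, {"tx": -13, "ty": 0, "tz": 6, "ax": 0, "ay": 0, "az": 0, "grip": 255}, {"tx": -14, "ty": 0, "tz": 9, "ax": 0, "ay": 0, "az": 0, "grip": 255}, {"tx": -11, "ty": 0, "tz": 9, "ax": 0, "ay": 0, "az": 0, "grip": 255}, {"tx": -11, "ty": 0, "tz": 11, "ax": 0, "ay": 0, "az": 0, "grip": 255}, {"tx": -11, "ty": 0, "tz": 12, "ax": 0, "ay": 0, "az": 0, "grip": 255}, {"tx": -8, "ty": 0, "tz": 13, "ax": 0, "ay": 0, "az": 0, "grip": 255}, {"tx": -8, "ty": 0, "tz": 14, "ax": 0, "ay": 0, "az": 0, "grip": 255}, {"tx": -6, "ty": 0, "tz": 14, "ax": 0, "ay": 0, "az": 0, "grip": 255}, {"tx": 0, "ty": 0, "tz": 0, "ax": 0, "ay": 0, "az": 0, "grip": 255}]'

```text
t: 19.05
tool_pos: [0.5766, 0.0333, 0.1967]
orientation: [-2.021, -2.395, 0.006]
force: [-0.4, -0.4, 1.0]
opening: 0.0005
```

Run:
```python
from h import *
from plant import robot
s=st(robot);lidrel(s)
c=robot.read_camera("scene");cv2.imwrite("pics/s17.png",c["frame"][40:310,240:560])
```

```text
t 19.05 pos [0.5766 0.0333 0.1967] yaw 0.1693 z [-0.0082  0.002  -1.    ] F [-0.37 -0.44  0.98] M [-0.018  0.038 -0.036] op 0.0005
tip rel hinge: u(out)-135.7 v(by)3.7 w(up)50.2 mm
```

View pics/s17.png

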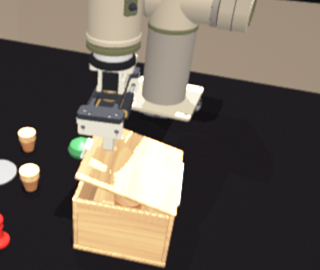

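step_arm --targets '[{"tx": -4, "ty": 0, "tz": 8, "ax": 0, "ay": 0, "az": 0, "grip": 255}, {"tx": -4, "ty": 0, "tz": 9, "ax": 0, "ay": 0, "az": 0, "grip": 255}, {"tx": -3, "ty": 0, "tz": 6, "ax": 0, "ay": 0, "az": 0, "grip": 255}, {"tx": -2, "ty": 0, "tz": 4, "ax": 0, "ay": 0, "az": 0, "grip": 255}, {"tx": 0, "ty": 0, "tz": 2, "ax": 0, "ay": 0, "az": 0, "grip": 255}, {"tx": 0, "ty": 0, "tz": 0, "ax": 0, "ay": 0, "az": 0, "grip": 255}]'

```text
t: 19.7
tool_pos: [0.5801, 0.0212, 0.1708]
orientation: [-2.022, -2.399, 0.001]
force: [0.2, -0.2, -0.3]
opening: 0.0007
```

Run:
```python
from h import *
from plant import robot
s=st(robot);lidrel(s)
for th in(.1,.06,0): print(th,[round(1000*v,1) for v in tip(th,.165)])
```

```text
t 19.7 pos [0.5801 0.0212 0.1708] yaw 0.1699 z [-0.0039  0.002  -1.    ] F [ 0.15 -0.22 -0.32] M [-0.019  0.048 -0.012] op 0.0007
tip rel hinge: u(out)-148.2 v(by)2.3 w(up)24.3 mm
0.1 [np.float64(-155.9), np.float64(24.4)]
0.06 [np.float64(-156.7), np.float64(17.9)]
0 [np.float64(-157.5), np.float64(8.0)]
```

step_arm --targets '[{"tx": -4, "ty": 1, "tz": 0, "ax": 0, "ay": 0, "az": 0, "grip": 255}, {"tx": -4, "ty": 1, "tz": 2, "ax": 0, "ay": 0, "az": 0, "grip": 255}, {"tx": 0, "ty": 0, "tz": 2, "ax": 0, "ay": 0, "az": 0, "grip": 255}, {"tx": 0, "ty": 0, "tz": 2, "ax": 0, "ay": 0, "az": 0, "grip": 255}, {"tx": 0, "ty": 0, "tz": 0, "ax": 0, "ay": 0, "az": 0, "grip": 255}]'

```text
t: 20.2
tool_pos: [0.5834, 0.0137, 0.1647]
orientation: [-2.022, -2.399, 0.001]
force: [-0.4, -0.1, 0.3]
opening: 0.0006
```

Run:
```python
from h import *
from plant import robot
s=st(robot);lidrel(s)
c=robot.read_camera("scene");cv2.imwrite("pics/s18.png",cv2.resize(c["frame"][150:310,300:440],None,fx=3.7,fy=3.7,interpolation=cv2.INTER_CUBIC))
```

```text
t 20.2 pos [0.5834 0.0137 0.1647] yaw 0.1698 z [-0.0038  0.0022 -1.    ] F [-0.38 -0.14  0.31] M [-0.086  0.113 -0.06 ] op 0.0006
tip rel hinge: u(out)-156.2 v(by)0.3 w(up)18.2 mm
```

View pics/s18.png

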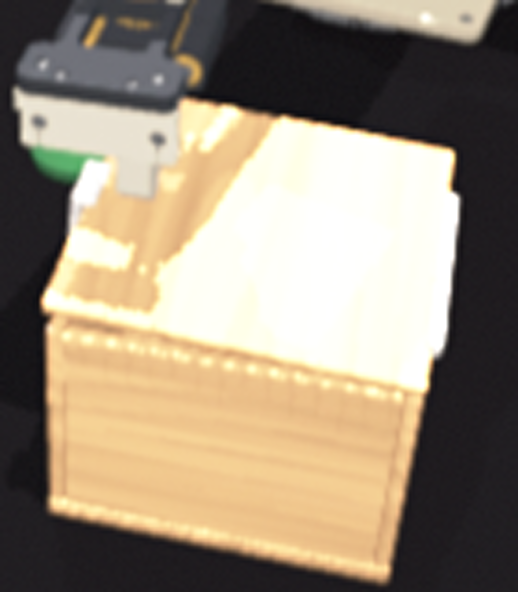

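step_arm --targets '[{"tx": 0, "ty": 0, "tz": 1.5, "ax": 0, "ay": 0, "az": 0, "grip": 255}, {"tx": 0, "ty": 0, "tz": 1.5, "ax": 0, "ay": 0, "az": 0, "grip": 255}, {"tx": 0, "ty": 0, "tz": 0, "ax": 0, "ay": 0, "az": 0, "grip": 255}]'

```text
t: 20.55
tool_pos: [0.5837, 0.0137, 0.1632]
orientation: [-2.023, -2.4, 0.001]
force: [-3.5, 0.4, 6.9]
opening: 0.0005
```

Run:
```python
from h import *
from plant import robot
s=st(robot);lidrel(s)
```

```text
t 20.55 pos [0.5837 0.0137 0.1632] yaw 0.1701 z [-0.0027  0.0018 -1.    ] F [-3.55  0.41  6.9 ] M [-0.204  0.784  0.02 ] op 0.0005
tip rel hinge: u(out)-156.2 v(by)0.0 w(up)16.7 mm
```

On the catch with 6.9 N at 16.7 mm. I'll keep pressing.

step_arm --targets '[{"tx": 0, "ty": 0, "tz": 1, "ax": 0, "ay": 0, "az": 0, "grip": 255}, {"tx": 0, "ty": 0, "tz": 1, "ax": 0, "ay": 0, "az": 0, "grip": 255}, {"tx": 0, "ty": 0, "tz": 1, "ax": 0, "ay": 0, "az": 0, "grip": 255}, {"tx": 0, "ty": 0, "tz": 0, "ax": 0, "ay": 0, "az": 0, "grip": 255}]'

```text
t: 20.95
tool_pos: [0.5839, 0.0136, 0.1605]
orientation: [-2.023, -2.4, 0.0]
force: [-3.9, -1.6, 9.1]
opening: 0.0002
```

Run:
```python
from h import *
from plant import robot
s=st(robot);lidrel(s)
```

```text
t 20.95 pos [0.5839 0.0136 0.1605] yaw 0.17 z [-0.002   0.0015 -1.    ] F [-3.87 -1.56  9.09] M [-0.319  0.686  0.001] op 0.0002
tip rel hinge: u(out)-156.4 v(by)-0.2 w(up)14.0 mm
```

step_arm --targets '[{"tx": 0, "ty": 0, "tz": 1.5, "ax": 0, "ay": 0, "az": 0, "grip": 255}, {"tx": 0, "ty": 0, "tz": 1.5, "ax": 0, "ay": 0, "az": 0, "grip": 255}, {"tx": 0, "ty": 0, "tz": 1, "ax": 0, "ay": 0, "az": 0, "grip": 255}, {"tx": 0, "ty": 0, "tz": 0, "ax": 0, "ay": 0, "az": 0, "grip": 255}]'

```text
t: 21.35
tool_pos: [0.5834, 0.0139, 0.1548]
orientation: [-2.022, -2.399, 0.001]
force: [0.2, 0.6, 0.1]
opening: 0.0006
```

Run:
```python
from h import *
from plant import robot
s=st(robot);lidrel(s)
```

```text
t 21.35 pos [0.5834 0.0139 0.1548] yaw 0.1701 z [-0.0036  0.0024 -1.    ] F [0.15 0.6  0.06] M [-0.084 -0.049 -0.011] op 0.0006
tip rel hinge: u(out)-156.0 v(by)0.2 w(up)8.3 mm
```

step_arm --targets '[{"tx": 0, "ty": 0, "tz": 1, "ax": 0, "ay": 0, "az": 0, "grip": 255}, {"tx": 0, "ty": 0, "tz": 0.8, "ax": 0, "ay": 0, "az": 0, "grip": 255}, {"tx": 0, "ty": 0, "tz": 0, "ax": 0, "ay": 0, "az": 0, "grip": 255}]'

```text
t: 21.65
tool_pos: [0.5835, 0.014, 0.1546]
orientation: [-2.022, -2.399, 0.0]
force: [-5.4, 0.3, 11.3]
opening: 0.0009
```

Run:
```python
from h import *
from plant import robot
s=st(robot);lidrel(s)
```

```text
t 21.65 pos [0.5835 0.014  0.1546] yaw 0.1702 z [-0.0031  0.0022 -1.    ] F [-5.44  0.29 11.28] M [-0.027  1.034  0.036] op 0.0009
tip rel hinge: u(out)-156.0 v(by)0.1 w(up)8.1 mm
```

Hard stop at 8.1 mm, where a shut lid should be 8 mm. I'll lift off and check.

step_arm --targets '[{"tx": 0, "ty": 0, "tz": -3, "ax": 0, "ay": 0, "az": 0, "grip": 255}, {"tx": 0, "ty": 0, "tz": -15, "ax": 0, "ay": 0, "az": 0, "grip": 255}, {"tx": 0, "ty": 0, "tz": -40, "ax": 0, "ay": 0, "az": 0, "grip": 255}, {"tx": 0, "ty": 0, "tz": -45, "ax": 0, "ay": 0, "az": 0, "grip": 255}, {"tx": 0, "ty": 0, "tz": -45, "ax": 0, "ay": 0, "az": 0, "grip": 255}, {"tx": 10, "ty": 0, "tz": -40, "ax": 0, "ay": 0, "az": 0, "grip": 255}, {"tx": 30, "ty": 0, "tz": -20, "ax": 0, "ay": 0, "az": 0, "grip": 255}, {"tx": 40, "ty": 0, "tz": 0, "ax": 0, "ay": 0, "az": 0, "grip": 255}, {"tx": 40, "ty": 0, "tz": 0, "ax": 0, "ay": 0, "az": 0, "grip": 255}, {"tx": 40, "ty": 0, "tz": 0, "ax": 0, "ay": 0, "az": 0, "grip": 255}, {"tx": 20, "ty": 0, "tz": 0, "ax": 0, "ay": 0, "az": 0, "grip": 255}, {"tx": 0, "ty": 0, "tz": 0, "ax": 0, "ay": 0, "az": 0, "grip": 255}, {"tx": 0, "ty": 0, "tz": 0, "ax": 0, "ay": 0, "az": 0, "grip": 255}]'

```text
t: 22.95
tool_pos: [0.5537, 0.1908, 0.3623]
orientation: [-2.021, -2.401, 0.001]
force: [0.3, -0.7, 0.4]
opening: 0.0004
```

Run:
```python
from h import *
from plant import robot
s=st(robot)
c=robot.read_camera("scene");A=c["frame"].copy()
t=robot.read_camera("top");B=t["frame"].copy()
P=np.array([H-bx*.18*np.cos(th)+np.array([0,0,.18*np.sin(th)])+k*.095*by+np.array([0,0,.008]) for th in(0,.06) for k in(-1,1)])
A=cv2.resize(A[140:310,190:450],None,fx=3,fy=3,interpolation=cv2.INTER_CUBIC)
for i,q in enumerate((proj(c,P)-[190,140]+.5)*3): cv2.circle(A,tuple(int(v) for v in q),2,((255,0,0) if i<2 else (0,0,255)),-1)
cv2.imwrite("pics/s20.png",A)
B=cv2.resize(B[80:320,160:520],None,fx=2.2,fy=2.2);cv2.imwrite("pics/t20.png",B)
```

```text
t 22.95 pos [0.5537 0.1908 0.3623] yaw 0.1711 z [-0.003   0.0018 -1.    ] F [ 0.32 -0.68  0.39] M [-0.04   0.05  -0.031] op 0.0004
```

View pics/s20.png

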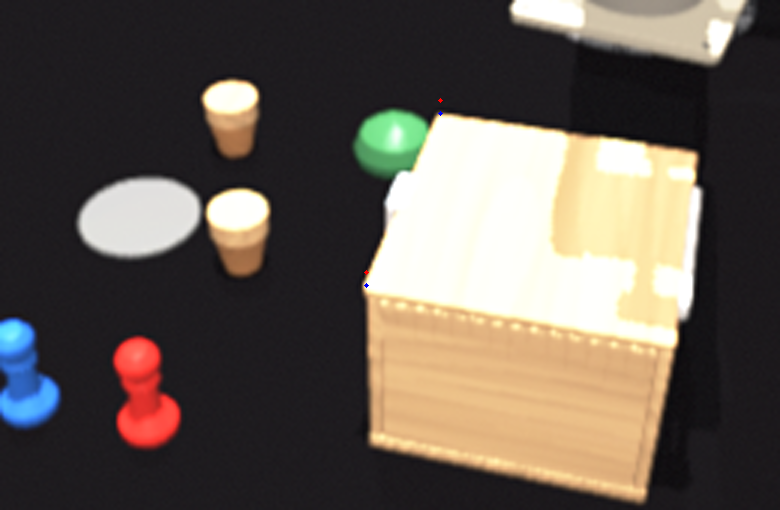

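View pics/t20.png

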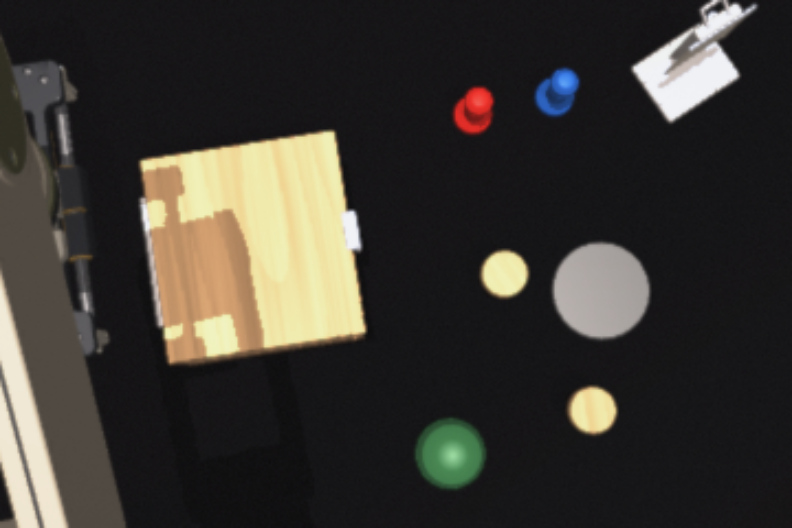

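The lid's free-edge corners sit on the blue marks (θ = 0), not the red ones (θ = 0.06), and the bystanders have not moved. I'll hand the job in.

Run:
```python
from plant import robot
print(robot.close_job())
```

```text
the job is handed in; nothing more can be done
None
```

The cup is standing upright in the holder, the lid is shut past its catch, and the job was handed in at about 23 s of the 61 s allowed.

- **Cup:** I took the largest cup from the coaster. The first tries touched one side of the taper, so I re-centred by feel. The readings I took between moves peaked at about 8 N upward, plus 3 to 5 N sideways, well under the 15 N jam limit. It settled with about 4 to 5 N straight down and almost no sideways force, and I eased off slightly before letting go. Afterwards two cameras showed the cap level, with its top at about 102 mm as expected.
- **Lid:** I swept it shut from outside and pressed the free edge. Resistance reached about 9 N, then dropped to zero. The lid then met a hard stop 8.1 mm above the hinge line; fully shut is 8 mm. The scene camera put its corners at the shut position.
- **Surroundings:** The pawns, paperweight, small cups and coaster look unmoved, and the arm was touching nothing at the end.

Two things disagreed along the way:
- **Rim height:** the camera estimates of the holder rim (mostly 59–62 mm, with early outliers of 48 and 72) did not match the roughly 65 mm found by contact. I relied on contact.
- **Arm accuracy:** small moves were off by 1 to 2 mm, so I corrected the position each time using the camera and the forces.

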